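# Restock a shelf bay with a row of pipe sleeves

## Robot

A 6-joint arm with a two-finger parallel gripper is mounted at the origin on the work surface. World frame = base frame: x ahead of the robot, y to its left, z up, the work surface at z = 0. Lengths are in m, angles in rad, forces in N, time in s.
With the tool pointing down it reaches from about 0.35 to 0.775 m from the base axis. Payload 7.3 kg.
Tool frame: the origin (TCP) lies midway between the tips of the shut fingers; the grasp point (between the pads) lies 19 mm behind it; x points along the fingers, z is the direction in which the jaws open and shut, and the axes are right-handed (so a half turn about x gives the same grasp; the last joint's range is limited). The gripper opens to 92 mm and grips with 3 to 60 N. Pads are 19 mm wide; open, the fingers measure 130 mm over their backs; the gripper's body (75 mm by 190 mm) begins 47 mm behind the grasp point.
Start: joints at [1.065, 0.342, 1.524, -0, 1.275, -0.146], TCP at [0.185, 0.491, 0.205] pointing down, gripper open.
Joint ranges: [-2.53, 2.53], [-0.77, 2.02], [0.04, 2.7], [-1, 4.14], [0.28, 2.66], [-3.11, 3.11]. Speed limits (rad/s): [2.57, 2.57, 3.14, 3.14, 3.14, 3.14].

## Interface

Orientations are given as a unit quaternion [w, x, y, z].
In Python, from plant import robot gives the robot as it stands.
- The arm moves only by the shell command python3 -m handwheel 'ROWS' [FORCE]. ROWS is JSON, a list of rows, each a list of 3 entries, a list of its own where there are three numbers: the turn, a rotation vector about the tool's x, y, z in degrees, then the shift along the tool's x, y, z in mm, then the opening, from 0 (shut) to 1 (fully open). A call has 1 to 20 rows; each row shifts and turns the commanded pose from where the row before left it, along the tool's axes as they then stand; what a row does not reach is not made up. A row lasts 1/12 s, in which the tool goes at most 41.7 mm and 7.16 degrees, less where a joint would pass 70% of its speed; a pose out of reach is approached as far as the arm can. A call is refused whole if a number of a shift passes 41.7 or a number of a turn 7.16, either way. A call with a gripper value outside its range is refused whole. The fingers move at their own pace and stop on an object; FORCE is the grip in N (left out, the last holds). Time passes only in rows, so rows that do not move let the fingers close. It gives the time, the measured TCP pose, the force and the opening at its end, in the units of the state.
- robot.sense(): the state, without advancing time (a new reading comes with each control period).
- robot.snapshot(name): name is "side" or "top"; returns (picture, depth): 480x640x3 uint8, red, green, blue; 480x640 float32, m along the optical axis (not along the pixel's ray), 0 where there is no reading.
- robot.calibration(name): a dict with "camera_matrix" (3x3 intrinsics, pixels), "dist" ([k1, k2, p1, p2, k3] as OpenCV has them; the pictures are not rectified), "rvec" (rotation vector, rad) and "tvec" (3), from world to camera coordinates, as OpenCV has them. Camera axes: x right, y down, z forward; pixel columns grow to the right and rows downward; lengths in m; the calibration is good to about 2 mm. A picture is of the moment at which its call begins. calibration takes no time and is no camera call.
- robot.close_job(): hands the job in, once; it reports no verdict.
The state is a dict: "time_s": time; "q": joint angles; "qd": joint speeds; "tau": joint torques, N m; "tcp_pos": TCP position; "tool_rot": TCP orientation; "wrist_force": force on the tool from outside, world axes, zero at the start; "wrist_torque": the same for the moment, N m; "grip_width": finger opening in m.
Only numpy, scipy, OpenCV 4.12 (cv2) and the standard library are available. Lean on these libraries where they do the work, as an engineer would, in place of code of your own. Each camera call takes 0.05 s, during which the arm holds its last target.

## Task

Stand the three loose pipe sleeves on end, coloured band up, in one neat row along the back rail of the shelf bay's right-hand compartment: the long one against the divider, then the middle one, then the short one. Close the row up so that every sleeve has a flat against the rail and there are no gaps between them or at the divider, and leave everything else where it is.

Things in the scene. Friction and masses are not known exactly. Their poses are not given: they have to be found in the camera images.
- long_sleeve: loose white pipe sleeve: hollow octagonal tube 100 mm long, 46 mm across flats, wall 5, about 140 g, blue band round the last 14 mm of one end. Starts lying on a flat on the bench right of the bay, banded end roughly to +y (within 0.2 rad). Origin: centre of the plain end face, on the axis; z along the axis to the banded end; x, y at flats
- middle_sleeve: loose white pipe sleeve: hollow octagonal tube 85 mm long, 46 mm across flats, wall 5, about 119 g, orange band round the last 14 mm of one end. Starts lying on a flat on the bench right of the bay, banded end roughly to +y (within 0.2 rad). Origin: centre of the plain end face, on the axis; z along the axis to the banded end; x, y at flats
- short_sleeve: loose white pipe sleeve: hollow octagonal tube 70 mm long, 46 mm across flats, wall 5, about 98 g, green band round the last 14 mm of one end. Starts lying on a flat on the bench right of the bay, banded end roughly to +y (within 0.2 rad). Origin: centre of the plain end face, on the axis; z along the axis to the banded end; x, y at flats
- bay: fixed wooden shelf bay on the bench, open above. Floor board 150 (x) by 330 (y) mm, its top 18 mm above the bench; back rail (+x side) and front lip 14 thick, 12 above the floor. A dark divider (18 thick, 60 above the floor, full depth) parts a right compartment (195 wide, open right end) from a left one (99 wide, walled). Origin: centre of its underside
- corner (a point): inner corner of the bay's right compartment: the point on top of the floor board where the front face of the back rail meets the right face of the divider. Axes turn with the bay (up to 0.2 rad from the world's): x across the shelf into the rail, away from the robot; y along the rail into the divider; z up
- stock_a: bystander: loose white octagonal cap standing in the other compartment, 46 mm across flats, 50 mm high; origin: centre of its underside, z up
- stock_b: bystander: a second cap like stock_a, in front of it in the same compartment; origin: centre of its underside, z up
- can: bystander: closed red-labelled can standing on the bench behind the bay, 66 mm in diameter, 85 mm high; origin: centre of its underside, z up
- elbow: bystander: loose white pipe elbow lying on the bench beyond the sleeves, farther from the robot, two 36 mm thick legs reaching 50 mm along its x and y; origin: on the bench under the corner of the elbow, z up
There are look-alikes about, which are no part of the job. Leave any pink or yellow look-alike of the middle_sleeve alone.

How it is judged:
At the end, for the whole second after the job is handed in: Sleeves upright (0.06 rad), band up, at rest on the floor (3 mm), axes 20.5-26.5 mm from the rail; the long one's axis 20.5-26.5 mm from the divider, then middle, then short, neighbouring axes at most 49.5 mm apart (46 is touching). Caps, can and elbow within 15 mm of their starts, upright (x of long_sleeve in the frame of corner between -0.0265 and -0.0205 m and z of long_sleeve in the frame of corner between -0.003 and 0.003 m and angle between each of long_sleeve, middle_sleeve, short_sleeve's own z axis and vertical below 0.06 rad and linear speed of each of long_sleeve, middle_sleeve, short_sleeve below 0.01 m/s and x of middle_sleeve in the frame of corner between -0.0265 and -0.0205 m and z of middle_sleeve in the frame of corner between -0.003 and 0.003 m and x of short_sleeve in the frame of corner between -0.0265 and -0.0205 m and z of short_sleeve in the frame of corner between -0.003 and 0.003 m and y of long_sleeve in the frame of corner between -0.0265 and -0.0205 m and horizontal distance between long_sleeve and middle_sleeve below 0.0495 m and y of middle_sleeve in the frame of corner below -0.065 m and horizontal distance between middle_sleeve and short_sleeve below 0.0495 m and y of short_sleeve in the frame of corner below -0.111 m and distance of each of stock_a, stock_b, can, elbow from where it was at the start of the episode below 0.015 m and angle between each of stock_a, stock_b, can, elbow's own z axis and vertical below 0.15 rad).
It fails at once if a bystander (cap, can or elbow) was knocked over or shoved more than 30 mm (distance of any of stock_a, stock_b, can, elbow from where it was at the start of the episode above 0.03 m or angle between any of stock_a, stock_b, can, elbow's own z axis and vertical above 0.6 rad).
It also fails if it takes over 72 s, if anything falls off the work surface, if the arm or the gripper's body presses on something with over 40 N, if the wrist force passes 120 N, or if a joint passes its speed limit or range.

## Working session

There is one attempt and no reset: what is moved stays moved. The work goes in short steps, Python scripts to look and compute and a shell command to move; the robot and the scene stay as the last step left them, time stands still between calls to the robot, and variables do not carry over. Pictures are saved under pics/ and viewed, and the job is handed in when it is done.

```bash
ls; mkdir -p pics
cat > h.py <<'E'
import numpy as np,cv2
from plant import robot
def snap(n,f):
    im,d=robot.snapshot(n); np.savez('last_'+n+'.npz',im=im,d=d)
    cv2.imwrite('pics/'+f,im[:,:,::-1]); return im,d
E
python3 - <<'E'
from h import *
print(robot.sense())
for n in('top','side'):
    snap(n,n+'0.png'); print(robot.calibration(n))
E
```

```text
pics
{'time_s': 0.0, 'q': array([ 1.06499510e+00,  3.42745188e-01,  1.52504389e+00, -5.15528377e-06,
        1.27538570e+00, -1.46012241e-01]), 'qd': array([-3.01750499e-04,  1.73164944e-04,  7.80714202e-04, -8.17025606e-06,
       -2.99338564e-04, -9.56414302e-05]), 'tau': array([ 1.29375527e-03, -4.31230152e+01, -2.44225484e+01,  7.17398152e-02,
        5.60314755e-02, -1.47117175e-04]), 'tcp_pos': array([0.18460619, 0.49099104, 0.20382395]), 'tool_rot': array([ 0.58089311, -0.40271835,  0.58189426,  0.40221908]), 'wrist_force': array([-0.06357917,  0.84732635,  0.86661467]), 'wrist_torque': array([ 0.00334242, -0.05374671,  0.02844513]), 'grip_width': 0.09135259433521432}
{'camera_matrix': array([[549.40630937,   0.        , 315.49107118],
       [  0.        , 549.40630937, 237.89663143],
       [  0.        ,   0.        ,   1.        ]]), 'dist': array([-0.12138733,  0.        ,  0.        ,  0.        ,  0.        ]), 'rvec': array([ 2.15608072, -2.14949693,  0.14770288]), 'tvec': array([-0.06020203,  0.57121688,  1.15311594])}
{'camera_matrix': array([[462.32405109,   0.        , 305.22724896],
       [  0.        , 462.32405109, 238.52981629],
       [  0.        ,   0.        ,   1.        ]]), 'dist': array([-0.06814471,  0.        ,  0.        ,  0.        ,  0.        ]), 'rvec': array([ 2.07059413, -0.50533294,  0.29597932]), 'tvec': array([-0.55206614,  0.16772536,  0.88430612])}
```

View pics/top0.png

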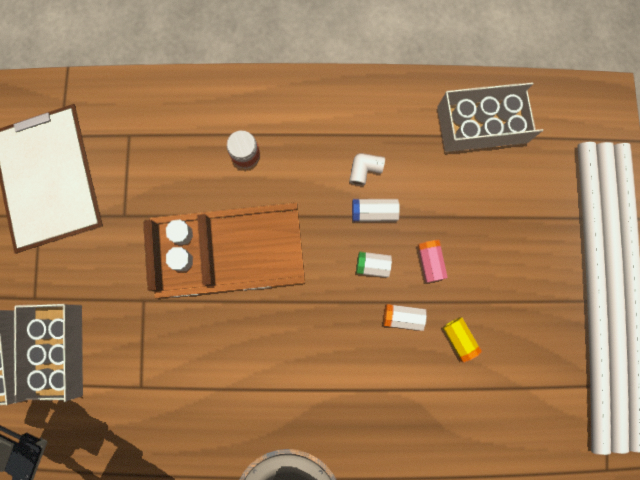

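View pics/side0.png

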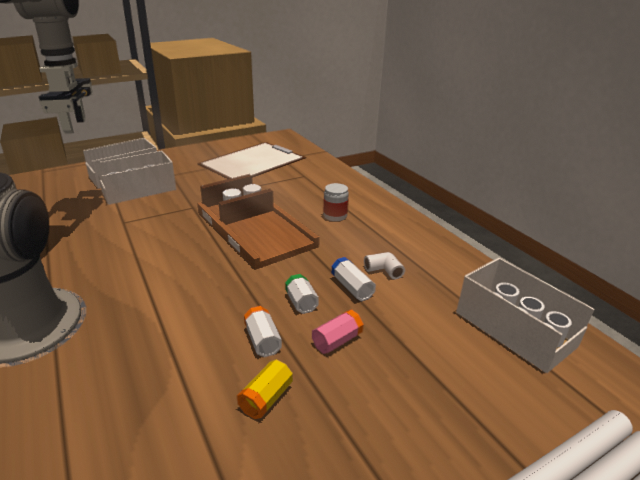

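The top view has the blue-banded long sleeve at (376,210), the green-banded short one at (374,265), and a white sleeve with an orange band at (405,318). The pink (432,262) and yellow (462,339) look-alikes are decoys. Next I'll confirm this in an enlarged crop and measure.

```bash
cat >> h.py <<'E'
def cloud(n):
    z=np.load('last_'+n+'.npz'); im,d=z['im'],z['d']; c=robot.calibration(n)
    K=np.array(c['camera_matrix']);R=cv2.Rodrigues(np.array(c['rvec']))[0];t=np.array(c['tvec'])
    v,u=np.mgrid[0:480,0:640]; p=np.stack([u.ravel(),v.ravel()],1).astype(np.float64)[:,None]
    q=cv2.undistortPoints(p,K,np.array(c['dist']))[:,0]
    P=np.c_[q*d.ravel()[:,None],d.ravel()]; W=(P-t)@R
    W[d.ravel()==0]=np.nan
    return im,W.reshape(480,640,3)
def ray(n,u,v,z):
    c=robot.calibration(n);R=cv2.Rodrigues(np.array(c['rvec']))[0];t=np.array(c['tvec'])
    q=cv2.undistortPoints(np.array([[[u,v]]],float),np.array(c['camera_matrix']),np.array(c['dist']))[0,0]
    o=-R.T@t; dd=R.T@np.array([q[0],q[1],1]); return o+dd*(z-o[2])/dd[2]
E
python3 - <<'E'
from h import *
im,W=cloud('top')
bg=W[:,:,2]
print(np.nanmedian(W[300:340,200:380,2]), np.nanmedian(W[230:270,230:280,2]))
for nm,(u0,u1,v0,v1) in dict(long=(345,405,192,228),short=(350,400,245,285),mid=(378,432,300,336)).items():
    s=W[v0:v1,u0:u1].reshape(-1,3); s=s[s[:,2]>0.035]  # upper
    r=cv2.minAreaRect((s[:,:2]*1000).astype(np.float32)); c=s[:,:2].mean(0)
    w,V=np.linalg.eigh(np.cov(s[:,:2].T)); a=V[:,1]*np.sign(V[1,1]); pr=(s[:,:2]-c)@a
    print(nm,len(s),c,'top z',np.nanpercentile(s[:,2],90),'yaw dev',np.degrees(np.arctan2(-a[0],a[1])),pr.min(),pr.max(),r)
cv2.imwrite('pics/cropA.png',cv2.resize(im[185:345,340:480,::-1],None,fx=4,fy=3.7,interpolation=cv2.INTER_CUBIC))
cv2.imwrite('pics/cropB.png',cv2.resize(im[195:305,135:315,::-1],None,fx=4.4,fy=4.4,interpolation=cv2.INTER_CUBIC))
for v in (215,235,255,275):print(v,[f"{u}:{W[v,u,2]*1000:.0f}" for u in range(140,310,6)])
E
```

```text
-0.000221134780381478 0.017685673229342967
long 826 [ 0.63568555 -0.18870053] top z 0.0475288025300563 yaw dev 0.4749800740980116 -0.05231342072184124 0.049254260285193766 ((636.089111328125, -190.23333740234375), (44.81993103027344, 101.54520416259766), 0.2570762038230896)
short 602 [ 0.51633877 -0.1847519 ] top z 0.04767229461124368 yaw dev -6.271587513826894 -0.03602325701727584 0.03516493004005402 ((516.1671142578125, -185.16845703125), (71.14679718017578, 43.6998405456543), 83.64254760742188)
mid 735 [ 0.40060564 -0.25042673] top z 0.047743926803791345 yaw dev -8.1717903313003 -0.0432170100996107 0.04180790634004943 ((401.1254577636719, -251.19546508789062), (85.00687408447266, 45.466773986816406), 82.14263916015625)
215 ['140:-2', '146:-6', '152:-4', '158:-3', '164:0', '170:-3', '176:31', '182:28', '188:28', '194:28', '200:79', '206:68', '212:29', '218:32', '224:30', '230:28', '236:17', '242:20', '248:21', '254:18', '260:20', '266:15', '272:19', '278:19', '284:18', '290:17', '296:18', '302:2', '308:-3']
235 ['140:-1', '146:71', '152:82', '158:35', '164:17', '170:66', '176:70', '182:68', '188:55', '194:17', '200:79', '206:78', '212:14', '218:18', '224:22', '230:18', '236:15', '242:17', '248:18', '254:18', '260:16', '266:20', '272:21', '278:18', '284:18', '290:12', '296:17', '302:-2', '308:3']
255 ['140:-1', '146:77', '152:78', '158:39', '164:17', '170:70', '176:67', '182:68', '188:65', '194:12', '200:20', '206:79', '212:27', '218:23', '224:16', '230:14', '236:11', '242:20', '248:16', '254:18', '260:16', '266:20', '272:18', '278:19', '284:18', '290:18', '296:15', '302:2', '308:2']
275 ['140:-1', '146:80', '152:79', '158:52', '164:19', '170:19', '176:15', '182:17', '188:16', '194:20', '200:15', '206:78', '212:59', '218:16', '224:16', '230:13', '236:17', '242:19', '248:20', '254:23', '260:15', '266:15', '272:17', '278:16', '284:18', '290:17', '296:15', '302:18', '308:-2']
```

View pics/cropA.png

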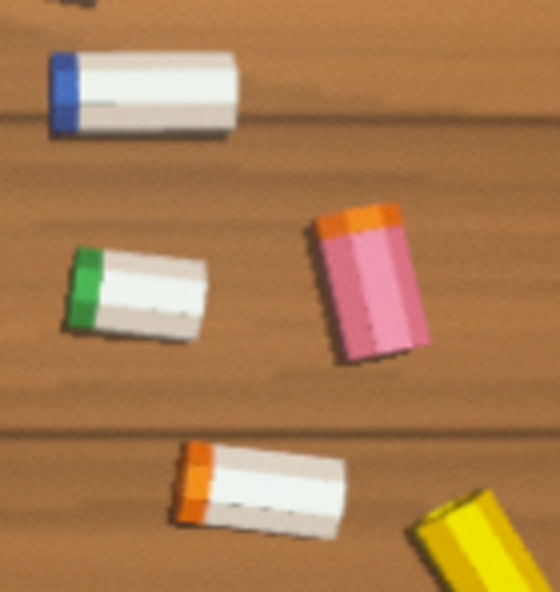

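View pics/cropB.png

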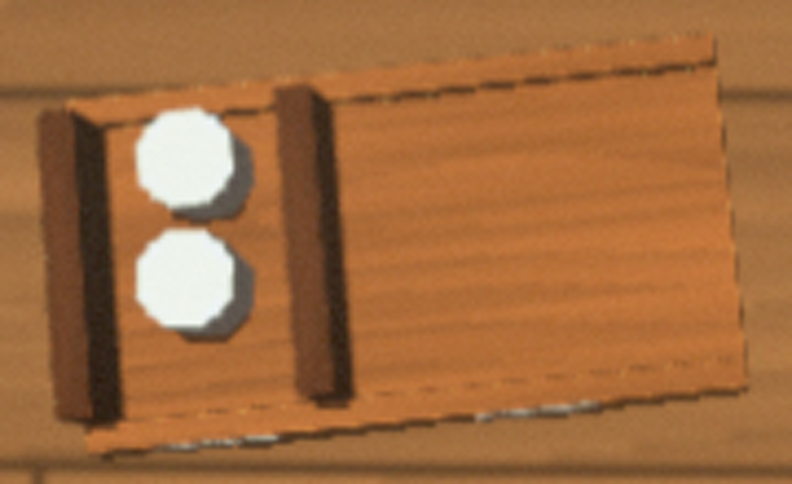

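The crop confirms it: blue, green and white-with-orange are the three to move. Pink and yellow stay put. Next is the bay pose from edge points.

Run:
```python
from h import *
def p(x,y,z): 
    r=ray('top',135+(x+.5)/4.4-.5,195+(y+.5)/4.4-.5,z); return r[:2]*1000
for nm,pt,z in [('rail outer L',(70,101),.03),('rail outer R',(713,36),.03),('rail inner top L',(335,100),.03),('rail inner top R',(714,65),.03),
 ('div top R back',(311,88),.078),('div top R front',(333,397),.078),('div top L back',(277,93),.078),('div top L front',(299,402),.078),
 ('floor end back',(717,68),.018),('floor end front',(742,362),.018),('lip outer R',(747,388),.03),('lip outer L',(103,456),.03),('lip inner R',(738,360),.03),('lip inner L',(350,395),.03),
 ('end wall L back',(40,115),.078),('end wall L front',(58,415),.078)]:
    print(nm,p(*pt,z).round(1))
c=robot.calibration('top');R=cv2.Rodrigues(np.array(c['rvec']))[0];print(-R.T@np.array(c['tvec']))
```

```text
rail outer L [616.9 307.8]
rail outer R [650.5 -16.7]
rail inner top L [617.6 172.6]
rail inner top R [635.8 -17.3]
div top R back [615.1 175.2]
div top R front [466.7 160.4]
div top L back [612.6 191.7]
div top L front [464.2 176.6]
floor end back [636.5 -18.5]
floor end front [488. -32.]
lip outer R [474.5 -34.7]
lip outer L [438.9 283.8]
lip inner R [488.3 -30.2]
lip inner L [470.1 161.1]
end wall L back [601.7 307.7]
end wall L front [457.  292.7]
[ 0.41141507 -0.05589293  1.21950932]
```

```bash
cat >> h.py <<'E'
from scipy.spatial.transform import Rotation as Ro
def pose():
    s=robot.sense();w,x,y,z=s['tool_rot'];return s['tcp_pos'],Ro.from_quat([x,y,z,w]),s
def status():
    p,R,s=pose();A=R.as_matrix()
    print('t%.2f tcp'%s['time_s'],(p*1000).round(1),'X',A[:,0].round(3),'Y',A[:,1].round(3),'Z',A[:,2].round(3),'q',s['q'].round(3),'F',s['wrist_force'].round(1),'w',round(s['grip_width']*1000,1))
def plan(grasp_mm,Xd,Zd):
    """desired grasp point & tool axes -> rotvec tool (deg), shift tool mm"""
    p,R,s=pose();X=np.array(Xd,float);X/=np.linalg.norm(X);Z=np.array(Zd,float);Z-=X*(X@Z);Z/=np.linalg.norm(Z)
    Rd=Ro.from_matrix(np.c_[X,np.cross(Z,X),Z]); tcp=np.array(grasp_mm)+19*X
    rv=(R.inv()*Rd).as_rotvec(degrees=True); d=tcp-p*1000
    print('turn now-tool',rv.round(2),'|',np.linalg.norm(rv).round(1),'shift in current axes',R.inv().apply(d).round(1),'in target axes',Rd.inv().apply(d).round(1),'world',d.round(1))
E
python3 - <<'E'
from h import *
status()
im,W=cloud('top')
for nm,(u0,u1,v0,v1),zz in [('can',(225,262,128,168),.07),('elbow',(345,390,148,188),.008),('capa',(160,195,215,243),.05),('capb',(160,195,246,275),.05)]:
    s=W[v0:v1,u0:u1].reshape(-1,3)*1000; s=s[s[:,2]>zz*1000]; print(nm,s.min(0).round(),s.max(0).round())
    if nm=='elbow':
        for y in range(-230,-130,10):
            k=s[(s[:,1]>y)&(s[:,1]<=y+10)]; print(y,k[:,0].min().round() if len(k) else None)
E
```

```text
t0.10 tcp [184.6 491.1 203.9] X [-0.001 -0.001 -1.   ] Y [-0.936  0.352  0.   ] Z [ 0.352  0.936 -0.001] q [ 1.065  0.343  1.525 -0.     1.275 -0.146] F [-0.4  0.5  0.1] w 91.6
can [736.  71.  70.] [800. 134.  90.]
elbow [ 696. -212.    9.] [ 765. -135.   41.]
-230 None
-220 741.0
-210 722.0
-200 723.0
-190 726.0
-180 707.0
-170 696.0
-160 696.0
-150 698.0
-140 701.0
capa [559. 213.  50.] [606. 262.  74.]
capb [501. 212.  51.] [547. 260.  74.]
```

```bash
python3 -m handwheel '[[[6.9,0,0],[0,0,0],0.85],[[6.9,0,0],[0,0,0],0.85],[[6.9,0,0],[0,0,0],0.85],[[6.9,0,0],[0,0,0],0.85],[[6.9,0,0],[0,0,0],0.85],[[6.9,0,0],[0,0,0],0.85],[[6.9,0,0],[0,0,0],0.85],[[6.9,0,0],[0,0,0],0.85],[[6.9,0,0],[0,0,0],0.85],[[6.9,0,0],[0,0,0],0.85],[[0,0,0],[0,0,0],0.85]]' 30
python3 - <<'E'
from h import *
status(); plan((636,-185,150),(.0035,-.4226,-.9063),(1,.008,0))
E
```

```text
time_s: 1.02
tcp_pos: [0.1847, 0.4912, 0.2042]
tool_rot: [0.707, -0.001, 0.707, 0.001]
wrist_force: [-1.4, 0.7, -0.5]
grip_width: 0.0782
t1.02 tcp [184.7 491.2 204.2] X [-0.    -0.001 -1.   ] Y [-0.002  1.    -0.001] Z [ 1.     0.002 -0.   ] q [ 1.065  0.342  1.525 -0.     1.275  1.063] F [-1.4  0.7 -0.5] w 78.2
turn now-tool [ -0.31  -0.1  -24.96] | 25.0 shift in current axes [  71.7 -685.2  449.7] in target axes [ 355.4 -593.2  445.8] world [ 451.3 -684.2  -71.4]
```

```bash
python3 -m handwheel '[[[0,0,0],[0,-34.2,22.5],0.85],[[0,0,0],[0,-34.2,22.5],0.85],[[0,0,0],[0,-34.2,22.5],0.85],[[0,0,0],[0,-34.2,22.5],0.85],[[0,0,0],[0,-34.2,22.5],0.85],[[0,0,0],[0,-34.2,22.5],0.85],[[0,0,0],[0,-34.2,22.5],0.85],[[0,0,0],[0,-34.2,22.5],0.85],[[0,0,0],[0,-34.2,22.5],0.85],[[0,0,0],[0,-34.2,22.5],0.85],[[0,0,0],[0,-34.2,22.5],0.85],[[0,0,0],[0,-34.2,22.5],0.85],[[0,0,0],[0,-34.2,22.5],0.85],[[0,0,0],[0,-34.2,22.5],0.85],[[0,0,0],[0,-34.2,22.5],0.85],[[0,0,0],[0,-34.2,22.5],0.85],[[0,0,0],[0,-34.2,22.5],0.85],[[0,0,0],[0,-34.2,22.5],0.85],[[0,0,0],[0,-34.2,22.5],0.85],[[0,0,0],[0,-34.2,22.5],0.85]]'
python3 -m handwheel '[[[0,0,-5],[0,0,0],0.7],[[0,0,-5],[0,0,0],0.7],[[0,0,-5],[0,0,0],0.7],[[0,0,-5],[0,0,0],0.7],[[0,0,-5],[0,0,0],0.7],[[0,0,0],[0,0,0],0.7],[[0,0,0],[0,0,0],0.7]]'
python3 - <<'E'
from h import *
status(); plan((636,-185,23),(.0035,-.4226,-.9063),(1,.008,0))
E
```

```text
time_s: 2.68
tcp_pos: [0.64, -0.1914, 0.204]
tool_rot: [0.707, -0.004, 0.707, 0.004]
wrist_force: [0.8, -0.1, -0.5]
grip_width: 0.078
time_s: 3.27
tcp_pos: [0.6394, -0.1881, 0.2036]
tool_rot: [0.69, -0.156, 0.691, -0.148]
wrist_force: [0.2, 0.2, 0.1]
grip_width: 0.0645
t3.27 tcp [ 639.4 -188.1  203.6] X [ 0.002 -0.42  -0.907] Y [-0.012  0.907 -0.42 ] Z [ 1.     0.011 -0.003] q [-0.19   0.58   1.227 -0.446  1.275 -0.083] F [0.2 0.2 0.1] w 64.5
turn now-tool [ 0.25 -0.08 -0.15] | 0.3 shift in current axes [181.6  78.7  -2.8] in target axes [181.4  79.1  -3.3] world [  -3.3   -5.  -197.8]
```

```bash
python3 -m handwheel '[[[0,0,0],[35,15.2,-0.6],0.7],[[0,0,0],[35,15.2,-0.6],0.7],[[0,0,0],[35,15.2,-0.6],0.7],[[0,0,0],[30,13,-0.5],0.7],[[0,0,0],[25,10.8,-0.5],0.7],[[0,0,0],[19.5,8.5,0],0.7],[[0,0,0],[0,0,0],0.7],[[0,0,0],[0,0,0],0.7]]'
python3 - <<'E'
from h import *
status(); snap('top','top1.png'); im,d=snap('side','side1.png')
cv2.imwrite('pics/side1c.png',cv2.resize(im[180:340,240:440,::-1],None,fx=3.5,fy=3.5))
E
```

```text
time_s: 3.93
tcp_pos: [0.6361, -0.1961, 0.0084]
tool_rot: [0.69, -0.155, 0.691, -0.151]
wrist_force: [0.1, -1.0, 1.5]
grip_width: 0.0642
t3.93 tcp [ 636.1 -196.1    8.4] X [ 0.    -0.421 -0.907] Y [-0.006  0.907 -0.421] Z [ 1.     0.005 -0.002] q [-0.203  0.784  1.429 -0.548  0.913  0.128] F [ 0.1 -1.   1.5] w 64.2
```

View pics/side1c.png

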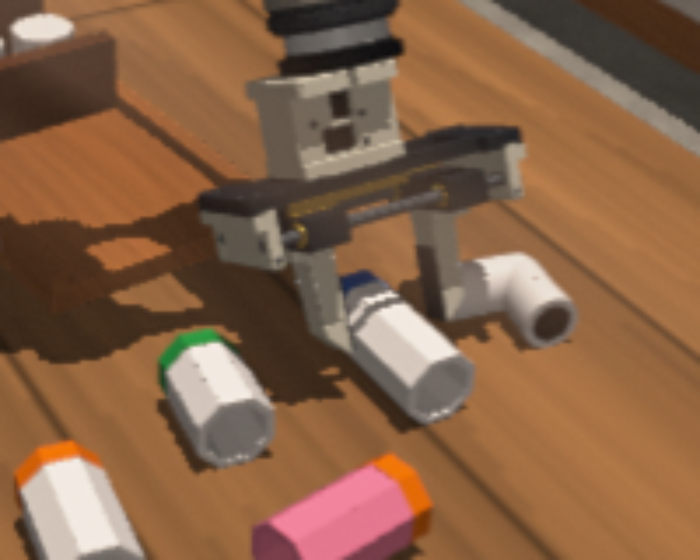

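The fingers straddle the long sleeve and stand clear of the elbow leg, so I'll close.

```bash
python3 -m handwheel '[[[0,0,0],[0,0,0],0.3],[[0,0,0],[0,0,0],0.3],[[0,0,0],[0,0,0],0.3],[[0,0,0],[0,0,0],0.3],[[0,0,0],[0,0,0],0.3],[[0,0,0],[-36,-16,0],0.3],[[0,0,0],[-36,-16,0],0.3],[[0,0,0],[-36,-16,0],0.3],[[0,0,0],[-36,-16,0],0.3],[[0,0,0],[-36,-16,0],0.3],[[0,0,0],[0,0,0],0.3]]' 30
python3 - <<'E'
from h import *
status()
E
```

```text
time_s: 4.95
tcp_pos: [0.64, -0.1919, 0.2156]
tool_rot: [0.696, -0.156, 0.685, -0.153]
wrist_force: [1.6, -0.3, -0.0]
grip_width: 0.0451
t4.95 tcp [ 640.  -191.9  215.6] X [ 0.016 -0.426 -0.905] Y [-0.001  0.905 -0.426] Z [1.    0.007 0.014] q [-0.194  0.565  1.223 -0.448  1.276 -0.083] F [ 1.6 -0.3 -0. ] w 45.1
```

```bash
python3 -m handwheel '[[[0,0,6.9],[0,0,0],0.3],[[0,0,6.9],[0,0,0],0.3],[[0,0,6.9],[0,0,0],0.3],[[0,0,6.9],[0,0,0],0.3],[[0,0,6.9],[0,0,0],0.3],[[0,0,6.9],[0,0,0],0.3],[[0,0,0],[0,0,0],0.3],[[0,0,0],[0,0,0],0.3]]'
python3 - <<'E'
from h import *
status(); plan((600,90,150),(-.0915,.9018,-.4226),(.995,.101,0))
E
```

```text
time_s: 5.62
tcp_pos: [0.6358, -0.1931, 0.2038]
tool_rot: [0.699, 0.1, 0.701, 0.102]
wrist_force: [0.1, 1.0, -1.7]
grip_width: 0.045
t5.62 tcp [ 635.8 -193.1  203.8] X [-0.004  0.282 -0.959] Y [-0.002  0.959  0.282] Z [ 1.     0.003 -0.003] q [-0.535  0.69   0.978  0.243  1.624 -0.544] F [ 0.1  1.  -1.7] w 45.0
turn now-tool [-4.49  3.63 48.57] | 48.9 shift in current axes [144.1 270.7 -36.4] in target axes [300.3  71.8  -7.1] world [-37.6 300.3 -61.8]
```

```bash
python3 -m handwheel '[[[-0.64,0.52,6.94],[0,0,0],0.3],[[-0.64,0.52,6.94],[0,0,0],0.3],[[-0.64,0.52,6.94],[0,0,0],0.3],[[-0.64,0.52,6.94],[0,0,0],0.3],[[-0.64,0.52,6.94],[0,0,0],0.3],[[-0.64,0.52,6.94],[0,0,0],0.3],[[-0.64,0.52,6.94],[0,0,0],0.3],[[0,0,0],[0,0,0],0.3],[[0,0,0],[0,0,0],0.3]]'
python3 - <<'E'
from h import *
status(); plan((589,110,120),(-.0915,.9018,-.4226),(.995,.101,0))
snap('side','side2.png');snap('top','top2.png')
E
```

```text
time_s: 6.37
tcp_pos: [0.6369, -0.19, 0.2019]
tool_rot: [0.575, 0.349, 0.616, 0.41]
wrist_force: [-0.2, -0.3, -0.8]
grip_width: 0.0447
t6.37 tcp [ 636.9 -190.   201.9] X [-0.096  0.901 -0.422] Y [-0.041  0.42   0.906] Z [ 0.995  0.104 -0.003] q [-0.73   1.135  0.555  0.883  2.237 -0.558] F [-0.2 -0.3 -0.8] w 44.7
turn now-tool [-0.08 -0.26 -0.01] | 0.3 shift in current axes [328.6  53.8 -16. ] in target axes [328.5  53.9 -17.4] world [-49.7 317.1 -90. ]
```

View pics/side2.png

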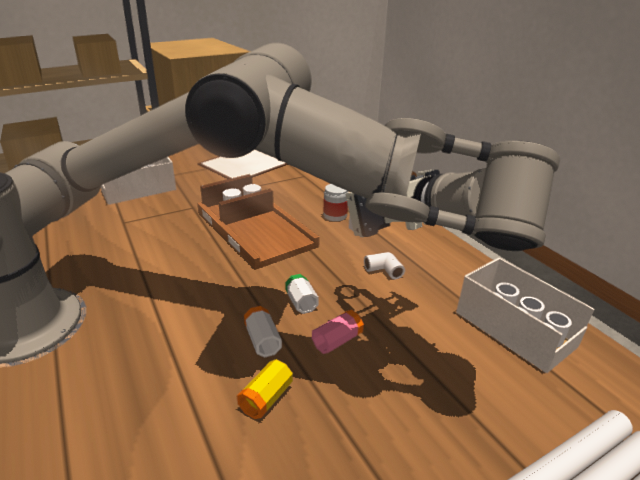

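View pics/top2.png

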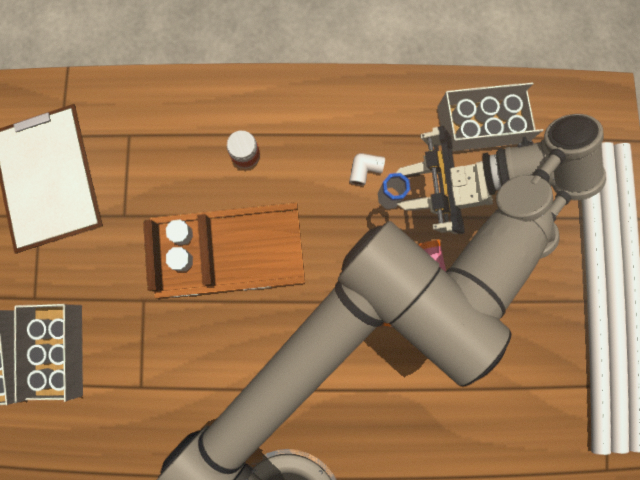

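```bash
python3 -m handwheel '[[[0,0,0],[36.5,6,-1.8],0.3],[[0,0,0],[36.5,6,-1.8],0.3],[[0,0,0],[36.5,6,-1.8],0.3],[[0,0,0],[36.5,6,-1.8],0.3],[[0,0,0],[36.5,6,-1.8],0.3],[[0,0,0],[36.5,6,-1.8],0.3],[[0,0,0],[36.5,6,-1.8],0.3],[[0,0,0],[36.5,6,-1.8],0.3],[[0,0,0],[36.5,6,-1.8],0.3],[[0,0,0],[0,0,0],0.3],[[0,0,0],[0,0,0],0.3],[[0,0,0],[0,0,0],0.3]]'
python3 - <<'E'
from h import *
status(); plan((589,110,120),(-.0915,.9018,-.4226),(.995,.101,0))
snap('side','side3.png');im,d=snap('top','top3.png')
cv2.imwrite('pics/top3c.png',cv2.resize(im[130:310,135:375,::-1],None,fx=3.3,fy=3.3,interpolation=cv2.INTER_CUBIC))
E
```

```text
time_s: 7.47
tcp_pos: [0.5879, 0.1263, 0.1187]
tool_rot: [0.579, 0.344, 0.614, 0.412]
wrist_force: [1.1, 0.1, -1.4]
grip_width: 0.0452
t7.47 tcp [587.9 126.3 118.7] X [-0.093  0.899 -0.427] Y [-0.054  0.424  0.904] Z [0.994 0.107 0.009] q [-0.401  0.869  1.424  0.915  1.616 -0.863] F [ 1.1  0.1 -1.4] w 45.2
turn now-tool [ 0.6  -0.08  0.28] | 0.7 shift in current axes [ 3.7 -5.6 -0.6] in target axes [ 3.7 -5.7 -0.6] world [-0.7  0.9 -6.7]
```

View pics/side3.png

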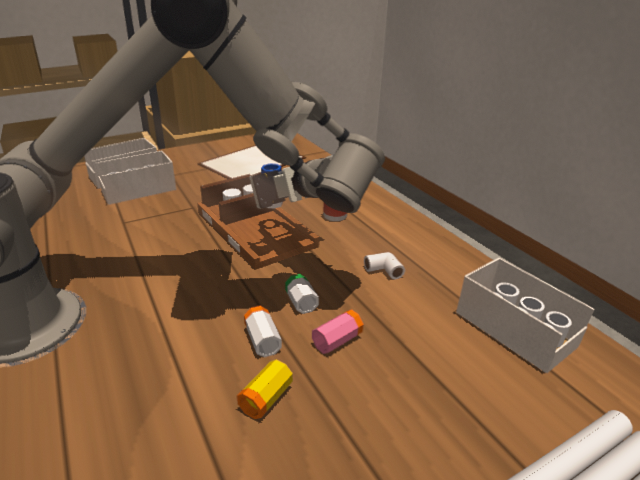

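View pics/top3c.png

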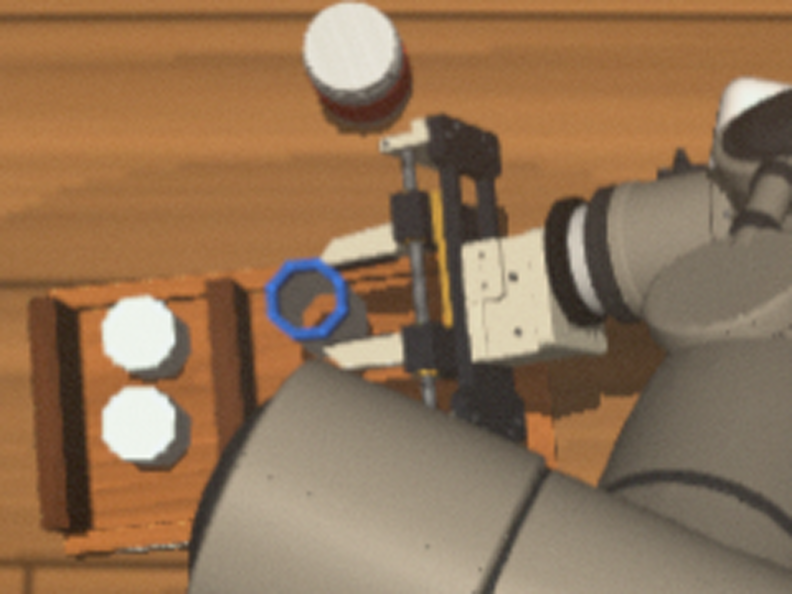

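```bash
cat >> h.py <<'E'
C=np.array([617.2,174.8]);TH=np.radians(5.8)
def tocorner(xy):
    d=np.asarray(xy)-C; ex=np.array([np.cos(TH),np.sin(TH)]);ey=np.array([-np.sin(TH),np.cos(TH)]); return np.array([d@ex,d@ey])
def fromcorner(x,y): 
    ex=np.array([np.cos(TH),np.sin(TH)]);ey=np.array([-np.sin(TH),np.cos(TH)]); return C+x*ex+y*ey
def ring(col,box,n='top'):
    im,W=cloud(n);h=cv2.cvtColor(im,cv2.COLOR_RGB2HSV).astype(int)
    lo,hi={'blue':(100,130),'green':(45,85),'orange':(5,18)}[col]
    u0,u1,v0,v1=box;m=np.zeros((480,640),bool)
    m[v0:v1,u0:u1]=((h[...,0]>=lo)&(h[...,0]<=hi)&(h[...,1]>(200 if col=='orange' else 120))&(h[...,2]>70))[v0:v1,u0:u1]
    zt=np.nanpercentile(W[m][:,2],75) if m.any() else np.nan
    v,u=np.nonzero(m); P=np.array([ray(n,a,b,zt) for a,b in zip(u,v)])*1000
    r=cv2.minEnclosingCircle(P[:,:2].astype(np.float32))
    print(col,m.sum(),'ztop',zt*1000,'circ',np.round(r[0],1),round(r[1],1),'bbox mid',((P.max(0)+P.min(0))/2)[:2].round(1),(P.max(0)-P.min(0))[:2].round(1),'mean',P.mean(0)[:2].round(1))
    g=np.array(r[0]); print(' corner frame',tocorner(g).round(1))
E
python3 - <<'E'
from h import *
p,R,s=pose(); g=p*1000-19*R.as_matrix()[:,0]; print('grasp',g.round(1),tocorner(g[:2]).round(1))
ring('blue',(200,260,195,250))
print(fromcorner(-23,-23))
E
```

```text
grasp [590.  107.9 125.8] [-33.8 -63.8]
blue 185 ztop 173.84392890927958 circ [586.6 112.2] 24.4 bbox mid [586.6 112.2] [45.1 45.2] mean [587.1 111.2]
 corner frame [-36.8 -59.2]
[596.64203853 149.59344886]
```

```bash
cat >> h.py <<'E'
def cm(dx,dy,dz):
    "corner-frame delta mm -> nominal tool axes shift"
    ex=np.array([np.cos(TH),np.sin(TH),0]);ey=np.array([-np.sin(TH),np.cos(TH),0]); w=ex*dx+ey*dy+np.array([0,0,dz])
    p,R,s=pose(); print('cm',(dx,dy,dz),'->tool',R.inv().apply(w).round(2))
def g():
    p,R,s=pose(); q=p*1000-19*R.as_matrix()[:,0]; print('grasp',q.round(1),'corner',tocorner(q[:2]).round(1))
E
python3 - <<'E'
from h import *
status();g()
cm(2,15,-50);cm(0,0,-1);cm(1,0,0);cm(0,1,0)
E
```

```text
t7.57 tcp [588.3 125.  117.8] X [-0.091  0.9   -0.426] Y [-0.051  0.423  0.905] Z [0.995 0.104 0.007] q [-0.404  0.871  1.424  0.916  1.617 -0.863] F [-0.6 -0.2 -1.2] w 45.2
grasp [590.  107.9 125.8] corner [-33.8 -63.8]
cm (2, 15, -50) ->tool [ 34.85 -38.88   1.68]
cm (0, 0, -1) ->tool [ 0.43 -0.9  -0.01]
cm (1, 0, 0) ->tool [ 0.   -0.01  1.  ]
cm (0, 1, 0) ->tool [0.9  0.43 0.  ]
```

```bash
python3 -m handwheel '[[[0,0,0],[8.7,-9.8,0.5],0.3],[[0,0,0],[8.7,-9.8,0.5],0.3],[[0,0,0],[8.7,-9.8,0.5],0.3],[[0,0,0],[8.7,-9.8,0.5],0.3],[[0,0,0],[0,0,0],0.3],[[0,0,0],[0,0,0],0.3]]'
python3 -m handwheel '[[[0,0,0],[0.9,-1.8,0],0.3],[[0,0,0],[0,0,0],0.3],[[0,0,0],[0,0,0],0.3]]'
python3 - <<'E'
from h import *
status();g()
snap('top','top4.png');ring('blue',(190,260,195,250))
E
```

```text
time_s: 8.07
tcp_pos: [0.5873, 0.1413, 0.0643]
tool_rot: [0.575, 0.349, 0.615, 0.411]
wrist_force: [0.6, 0.2, -1.6]
grip_width: 0.0448
time_s: 8.32
tcp_pos: [0.5879, 0.141, 0.0638]
tool_rot: [0.577, 0.348, 0.615, 0.411]
wrist_force: [-0.1, 0.1, -2.0]
grip_width: 0.0451
t8.32 tcp [587.9 141.   63.8] X [-0.093  0.901 -0.423] Y [-0.047  0.42   0.906] Z [0.995 0.104 0.003] q [-0.381  0.951  1.44   0.931  1.549 -0.926] F [-0.1  0.1 -2. ] w 45.1
grasp [589.7 123.9  71.8] corner [-32.5 -47.9]
blue 109 ztop 120.30603676751848 circ [588.  127.6] 23.7 bbox mid [587.3 127.9] [43.2 45.1] mean [594.2 131.6]
 corner frame [-33.8 -44. ]
```

```bash
python3 -m handwheel '[[[0,0,0],[4.5,2.1,4],0.3],[[0,0,0],[4.5,2.1,4],0.3],[[0,0,0],[4,1.8,0],0.3],[[0,0,0],[0,0,0],0.3],[[0,0,0],[0,0,0],0.3]]'
python3 -m handwheel '[[[0,0,0],[0,0,1],0.3],[[0,0,0],[0,0,0],0.3]]'
python3 -m handwheel '[[[0,0,0],[0,0,1],0.3],[[0,0,0],[0,0,0],0.3]]'
python3 -m handwheel '[[[0,0,0],[0,0,1],0.3],[[0,0,0],[0,0,0],0.3]]'
```

```text
time_s: 8.78
tcp_pos: [0.5941, 0.1568, 0.0638]
tool_rot: [0.576, 0.348, 0.615, 0.411]
wrist_force: [-0.1, -0.4, -2.4]
grip_width: 0.0454
time_s: 8.95
tcp_pos: [0.5955, 0.1562, 0.0638]
tool_rot: [0.577, 0.348, 0.614, 0.411]
wrist_force: [0.4, 0.0, -1.5]
grip_width: 0.0449
time_s: 9.12
tcp_pos: [0.5966, 0.1562, 0.0637]
tool_rot: [0.577, 0.348, 0.614, 0.411]
wrist_force: [0.6, 0.5, -1.3]
grip_width: 0.0448
time_s: 9.28
tcp_pos: [0.5975, 0.1564, 0.0637]
tool_rot: [0.577, 0.348, 0.614, 0.411]
wrist_force: [-0.0, -0.5, -2.0]
grip_width: 0.045
```

```bash
for i in 1 2; do :; done; python3 -m handwheel '[[[0,0,0],[0,0,1],0.3],[[0,0,0],[0,0,0],0.3]]'
python3 -m handwheel '[[[0,0,0],[0,0,1],0.3],[[0,0,0],[0,0,0],0.3]]'
python3 -m handwheel '[[[0,0,0],[0,0,0],0.3]]'
```

```text
time_s: 9.45
tcp_pos: [0.5978, 0.1566, 0.0638]
tool_rot: [0.576, 0.348, 0.615, 0.411]
wrist_force: [-3.2, -1.5, -0.3]
grip_width: 0.0449
time_s: 9.62
tcp_pos: [0.5981, 0.1569, 0.0639]
tool_rot: [0.575, 0.348, 0.615, 0.412]
wrist_force: [-4.7, -1.7, 1.2]
grip_width: 0.0447
time_s: 9.7
tcp_pos: [0.598, 0.1569, 0.0639]
tool_rot: [0.575, 0.348, 0.615, 0.412]
wrist_force: [-5.9, -2.1, 1.3]
grip_width: 0.0447
```

```bash
python3 - <<'E'
from h import *
g(); snap('top','top5.png');ring('blue',(190,260,195,250))
E
python3 -m handwheel '[[[0,0,0],[2.7,1.25,-1],0.3],[[0,0,0],[0,0,0],0.3]]'
python3 -m handwheel '[[[0,0,0],[0.9,0.4,0],0.3],[[0,0,0],[0.9,0.4,0],0.3],[[0,0,0],[0,0,0],0.3]]'
python3 -m handwheel '[[[0,0,0],[0.9,0.4,0],0.3],[[0,0,0],[0,0,0],0.3]]'
python3 -m handwheel '[[[0,0,0],[0.9,0.4,0],0.3],[[0,0,0],[0,0,0],0.3]]'
```

```text
grasp [599.9 139.7  71.9] corner [-20.8 -33.1]
blue 140 ztop 120.71593041761727 circ [597.9 143.8] 24.3 bbox mid [597.5 144.3] [43.4 45.6] mean [601.4 145.5]
 corner frame [-22.3 -28.9]
time_s: 9.92
tcp_pos: [0.5976, 0.1598, 0.0637]
tool_rot: [0.576, 0.348, 0.615, 0.411]
wrist_force: [-3.1, -0.6, -1.3]
grip_width: 0.0448
time_s: 10.17
tcp_pos: [0.5975, 0.1615, 0.0637]
tool_rot: [0.576, 0.348, 0.615, 0.411]
wrist_force: [-4.3, -3.1, -0.3]
grip_width: 0.0453
time_s: 10.33
tcp_pos: [0.5974, 0.1624, 0.0636]
tool_rot: [0.576, 0.348, 0.615, 0.411]
wrist_force: [-5.4, -3.8, -0.1]
grip_width: 0.045
time_s: 10.5
tcp_pos: [0.5974, 0.1632, 0.0638]
tool_rot: [0.576, 0.348, 0.615, 0.411]
wrist_force: [-4.7, -5.1, 1.3]
grip_width: 0.045
```

```bash
python3 -m handwheel '[[[0,0,0],[0.9,0.4,-0.4],0.3],[[0,0,0],[0,0,0],0.3]]'
python3 -m handwheel '[[[0,0,0],[0.9,0.4,-0.4],0.3],[[0,0,0],[0,0,0],0.3],[[0,0,0],[0,0,0],0.3]]'
python3 - <<'E'
from h import *
g(); im,d=snap('top','top6.png');ring('blue',(190,260,195,250))
cv2.imwrite('pics/top6c.png',cv2.resize(im[180:270,180:300,::-1],None,fx=6,fy=6,interpolation=cv2.INTER_CUBIC))
E
```

```text
time_s: 10.67
tcp_pos: [0.5974, 0.1637, 0.064]
tool_rot: [0.577, 0.348, 0.614, 0.411]
wrist_force: [-3.0, -6.4, 1.1]
grip_width: 0.0452
time_s: 10.92
tcp_pos: [0.5973, 0.1638, 0.064]
tool_rot: [0.577, 0.348, 0.614, 0.411]
wrist_force: [-3.4, -9.6, 2.4]
grip_width: 0.0455
grasp [599.1 146.7  72. ] corner [-20.9 -26.1]
blue 146 ztop 120.73174798949643 circ [596.  152.8] 24.1 bbox mid [596.4 152.5] [45.4 45.6] mean [599.2 154.6]
 corner frame [-23.3 -19.8]
```

View pics/top6c.png

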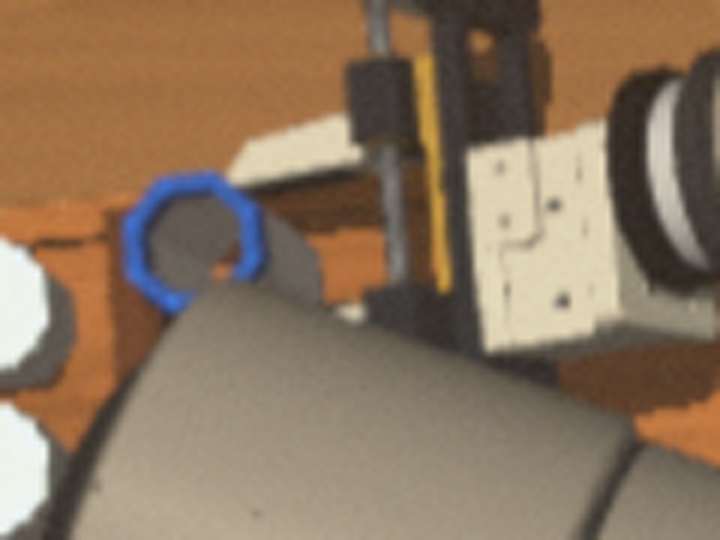

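```bash
python3 -m handwheel '[[[0,0,0],[-1.4,-0.6,0],0.3],[[0,0,0],[0.4,-0.9,0],0.3],[[0,0,0],[0,0,0],0.3]]'
python3 -m handwheel '[[[0,0,0],[0.4,-0.9,0],0.3],[[0,0,0],[0,0,0],0.3]]'
python3 -m handwheel '[[[0,0,0],[0.4,-0.9,0],0.3],[[0,0,0],[0,0,0],0.3]]'
```

```text
time_s: 11.22
tcp_pos: [0.5973, 0.1635, 0.0634]
tool_rot: [0.577, 0.348, 0.614, 0.411]
wrist_force: [-2.9, -5.0, 3.8]
grip_width: 0.0449
time_s: 11.38
tcp_pos: [0.5973, 0.1635, 0.0634]
tool_rot: [0.577, 0.348, 0.614, 0.412]
wrist_force: [-3.3, -6.9, 8.6]
grip_width: 0.045
time_s: 11.55
tcp_pos: [0.5973, 0.1635, 0.0633]
tool_rot: [0.576, 0.349, 0.613, 0.413]
wrist_force: [-4.1, -7.6, 11.9]
grip_width: 0.045
```

```bash
python3 -m handwheel '[[[0,0,0],[-0.8,2,0],0.3],[[0,0,0],[0,0,0],0.72],[[0,0,0],[0,0,0],0.72],[[0,0,0],[0,0,0],0.72],[[0,0,0],[0,0,0],0.72],[[0,0,0],[0,0,0],0.72]]'
python3 - <<'E'
from h import *
status();snap('top','top7.png');ring('blue',(180,260,195,250))
E
```

```text
time_s: 12.05
tcp_pos: [0.5969, 0.1641, 0.0628]
tool_rot: [0.576, 0.348, 0.614, 0.411]
wrist_force: [-0.3, 0.2, 0.2]
grip_width: 0.0656
t12.05 tcp [596.9 164.1  62.8] X [-0.093  0.902 -0.422] Y [-0.047  0.42   0.906] Z [0.995 0.104 0.003] q [-0.342  0.957  1.43   0.959  1.531 -0.906] F [-0.3  0.2  0.2] w 65.6
blue 140 ztop 119.24301699430642 circ [597.6 146.6] 24.5 bbox mid [598.7 146.6] [45.5 45.7] mean [601.1 147.6]
 corner frame [-22.4 -26.1]
```

```bash
python3 -m handwheel '[[[0,0,0],[-20,0,0],0.72],[[0,0,0],[-35,0,0],0.72],[[0,0,0],[-35,15,0],0.72],[[0,0,0],[-35,15,0],0.72],[[0,0,0],[-35,15,0],0.72],[[0,0,0],[-35,15,0],0.72],[[0,0,0],[-35,15,0],0.72],[[0,0,0],[0,0,0],0.72]]'
python3 - <<'E'
from h import *
status();im,d=snap('top','top8.png');ring('blue',(180,260,195,250))
cv2.imwrite('pics/top8c.png',cv2.resize(im[180:320,135:335,::-1],None,fx=4,fy=4,interpolation=cv2.INTER_CUBIC))
im,d=snap('side','side8.png')
cv2.imwrite('pics/side8c.png',cv2.resize(im[140:300,180:340,::-1],None,fx=3.7,fy=3.7,interpolation=cv2.INTER_CUBIC))
E
```

```text
time_s: 12.77
tcp_pos: [0.6165, -0.0169, 0.2331]
tool_rot: [0.581, 0.346, 0.612, 0.41]
wrist_force: [1.2, -0.8, 0.2]
grip_width: 0.0662
t12.77 tcp [616.5 -16.9 233.1] X [-0.086  0.9   -0.427] Y [-0.054  0.424  0.904] Z [0.995 0.1   0.012] q [-0.57   0.849  1.087  0.872  1.948 -0.672] F [ 1.2 -0.8  0.2] w 66.2
blue 173 ztop 118.88589451216377 circ [596.5 146.9] 24.4 bbox mid [596.7 146.7] [45.5 45.7] mean [595.2 147.4]
 corner frame [-23.4 -25.7]
```

View pics/top8c.png

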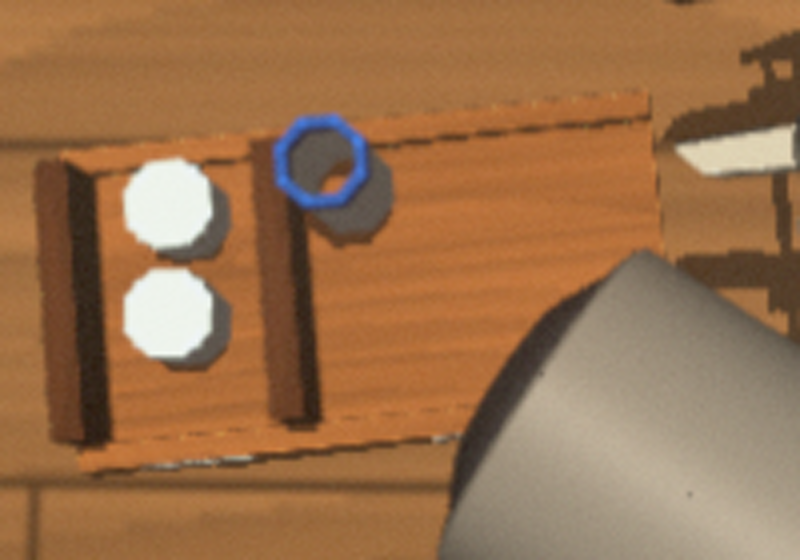

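View pics/side8c.png

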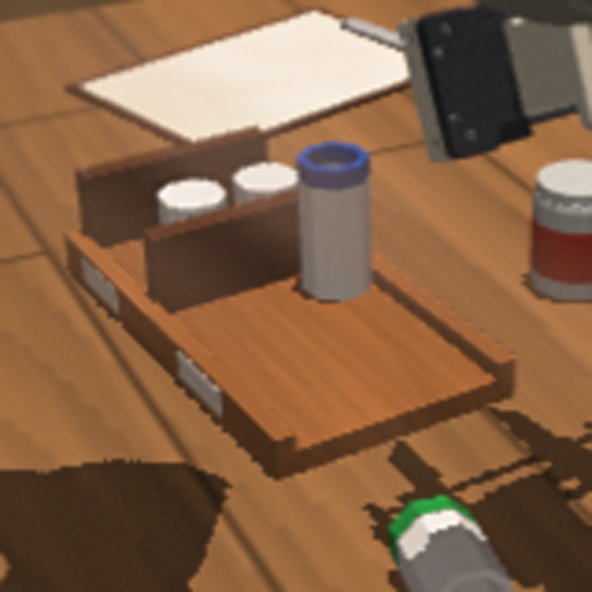

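Long is standing near (322,160) in the crop, band up, against the rail with a small possible gap at the divider, which I'll close later. Now the middle sleeve (white, orange band).

Run:
```python
from h import *
plan((403,-247,170),(-.0475,-.3386,-.9397),(.990,-.139,0))
```

```text
turn now-tool [ 14.19  -5.54 -84.51] | 85.9 shift in current axes [-164.9 -160.2 -236.9] in target axes [ 163.3 -225.4 -177.6] world [-213.1 -240.4  -76.4]
```

```bash
python3 -m handwheel '[[[1.09,-0.43,-6.5],[0,0,0],0.72],[[1.09,-0.43,-6.5],[0,0,0],0.72],[[1.09,-0.43,-6.5],[0,0,0],0.72],[[1.09,-0.43,-6.5],[0,0,0],0.72],[[1.09,-0.43,-6.5],[0,0,0],0.72],[[1.09,-0.43,-6.5],[0,0,0],0.72],[[1.09,-0.43,-6.5],[0,0,0],0.72],[[1.09,-0.43,-6.5],[0,0,0],0.72],[[1.09,-0.43,-6.5],[0,0,0],0.72],[[1.09,-0.43,-6.5],[0,0,0],0.72],[[1.09,-0.43,-6.5],[0,0,0],0.72],[[1.09,-0.43,-6.5],[0,0,0],0.72],[[1.09,-0.43,-6.5],[0,0,0],0.72],[[0,0,0],[0,0,0],0.72]]'
python3 - <<'E'
from h import *
status();plan((403,-247,150),(-.0475,-.3386,-.9397),(.990,-.139,0))
E
```

```text
time_s: 14.03
tcp_pos: [0.6133, -0.0068, 0.2247]
tool_rot: [0.684, -0.079, 0.705, -0.168]
wrist_force: [-0.5, 1.0, -1.6]
grip_width: 0.0663
t14.03 tcp [613.3  -6.8 224.7] X [-0.051 -0.341 -0.939] Y [ 0.119  0.931 -0.345] Z [ 0.992 -0.13  -0.007] q [ 0.052  0.56   1.175 -0.346  1.486  0.224] F [-0.5  1.  -1.6] w 66.3
turn now-tool [ 0.64 -0.2   0.19] | 0.7 shift in current axes [ 181.9 -222.8 -176.8] in target axes [ 180.5 -225.4 -174.9] world [-211.2 -246.6  -92.5]
```

```bash
python3 -m handwheel '[[[0,0,0],[20.2,-24.8,-19.6],0.72],[[0,0,0],[20.2,-24.8,-19.6],0.72],[[0,0,0],[20.2,-24.8,-19.6],0.72],[[0,0,0],[20.2,-24.8,-19.6],0.72],[[0,0,0],[20.2,-24.8,-19.6],0.72],[[0,0,0],[20.2,-24.8,-19.6],0.72],[[0,0,0],[20.2,-24.8,-19.6],0.72],[[0,0,0],[20.2,-24.8,-19.6],0.72],[[0.6,-0.2,0.2],[20.2,-24.8,-19.6],0.72],[[0,0,0],[0,0,0],0.72],[[0,0,0],[0,0,0],0.72]]'
python3 - <<'E'
from h import *
status();plan((403,-247,26),(-.0475,-.3386,-.9397),(.990,-.139,0))
E
```

```text
time_s: 14.95
tcp_pos: [0.4002, -0.2573, 0.1321]
tool_rot: [0.687, -0.068, 0.703, -0.172]
wrist_force: [0.3, -0.3, 0.3]
grip_width: 0.0659
t14.95 tcp [ 400.2 -257.3  132.1] X [-0.048 -0.332 -0.942] Y [ 0.142  0.931 -0.335] Z [ 0.989 -0.149  0.003] q [-0.508  0.297  1.878 -0.417  0.883 -0.104] F [ 0.3 -0.3  0.3] w 65.9
turn now-tool [-0.62 -0.06 -0.41] | 0.7 shift in current axes [115.4  45.5   0.9] in target axes [115.1  46.3   1.3] world [   1.9    3.9 -124. ]
```

```bash
python3 -m handwheel '[[[0,0,-0.2],[30,11.5,0.3],0.72],[[0,0,-0.2],[30,11.5,0.3],0.72],[[0,0,0],[30,11.5,0.3],0.72],[[0,0,0],[15,6,0],0.72],[[0,0,0],[9.5,4.5,0],0.72],[[0,0,0],[0,0,0],0.72],[[0,0,0],[0,0,0],0.72]]'
python3 - <<'E'
from h import *
status(); g();im,d=snap('side','side9.png')
cv2.imwrite('pics/side9c.png',cv2.resize(im[220:380,180:380,::-1],None,fx=3.5,fy=3.5))
E
```

```text
time_s: 15.53
tcp_pos: [0.405, -0.2531, 0.01]
tool_rot: [0.687, -0.072, 0.702, -0.174]
wrist_force: [-0.1, -1.4, 1.1]
grip_width: 0.0659
t15.53 tcp [ 405.  -253.1   10. ] X [-0.046 -0.34  -0.939] Y [ 0.137  0.929 -0.343] Z [ 0.99  -0.144  0.004] q [-0.489  0.515  1.995 -0.613  0.594  0.163] F [-0.1 -1.4  1.1] w 65.9
grasp [ 405.9 -246.6   27.9] corner [-252.8 -397.9]
```

View pics/side9c.png

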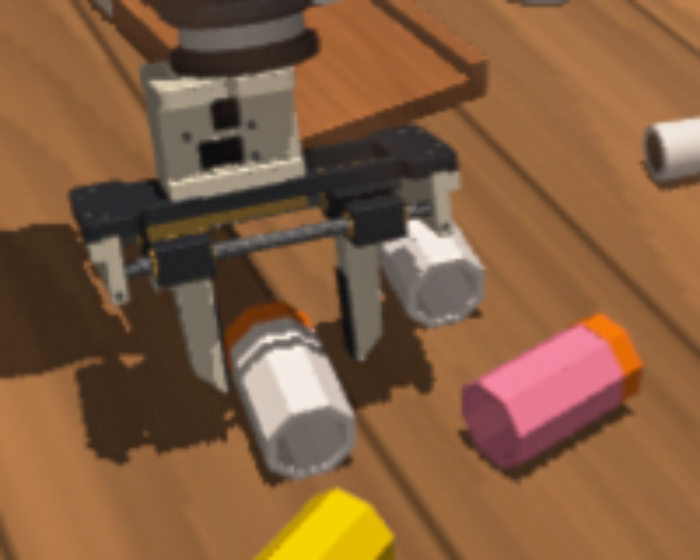

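```bash
python3 -m handwheel '[[[0,0,0],[1.9,0.7,0],0.3],[[0,0,0],[0,0,0],0.3],[[0,0,0],[0,0,0],0.3],[[0,0,0],[0,0,0],0.3],[[0,0,0],[0,0,0],0.3],[[0,0,0],[0,0,0],0.3]]' 30
python3 - <<'E'
from h import *
status();g()
E
python3 -m handwheel '[[[0,0,0],[-36,-13,0],0.3],[[0,0,0],[-36,-13,0],0.3],[[0,0,0],[-36,-13,0],0.3],[[0,0,0],[-36,-13,0],0.3],[[0,0,0],[-36,-13,0],0.3],[[0,0,0],[0,0,0],0.3]]'
python3 - <<'E'
from h import *
status();a=np.cos(np.radians(20));b=np.sin(np.radians(20))
plan((587,60,130),(-.101*a,.995*a,-b),(.995,.101,0))
E
```

```text
time_s: 16.08
tcp_pos: [0.4046, -0.2541, 0.0089]
tool_rot: [0.687, -0.072, 0.701, -0.175]
wrist_force: [-0.9, 2.1, 5.6]
grip_width: 0.0453
t16.08 tcp [ 404.6 -254.1    8.9] X [-0.045 -0.341 -0.939] Y [ 0.139  0.928 -0.344] Z [ 0.989 -0.146  0.006] q [-0.491  0.517  1.997 -0.619  0.589  0.17 ] F [-0.9  2.1  5.6] w 45.3
grasp [ 405.4 -247.6   26.7] corner [-253.4 -398.9]
time_s: 16.58
tcp_pos: [0.4071, -0.2548, 0.2072]
tool_rot: [0.691, -0.074, 0.697, -0.177]
wrist_force: [0.8, -1.3, -1.5]
grip_width: 0.0453
t16.58 tcp [ 407.1 -254.8  207.2] X [-0.034 -0.347 -0.937] Y [ 0.142  0.926 -0.349] Z [ 0.989 -0.145  0.018] q [-0.49   0.205  1.771 -0.379  1.056 -0.171] F [ 0.8 -1.3 -1.5] w 45.3
turn now-tool [-13.79   7.63  90.03] | 91.4 shift in current axes [-43.1 362.7 126.4] in target axes [322.7  28.3 210.8] world [178.1 332.6 -83.7]
```

```bash
python3 -m handwheel '[[[0,0,0],[-4,12.8,36.4],0.3],[[0,0,0],[-4,12.8,36.4],0.3],[[0,0,0],[-4,12.8,36.4],0.3],[[0,0,0],[-4,12.8,36.4],0.3],[[0,0,0],[-4,12.8,36.4],0.3]]'
python3 -m handwheel '[[[-1,0.55,6.5],[0,0,0],0.3],[[-1,0.55,6.5],[0,0,0],0.3],[[-1,0.55,6.5],[0,0,0],0.3],[[-1,0.55,6.5],[0,0,0],0.3],[[-1,0.55,6.5],[0,0,0],0.3],[[-1,0.55,6.5],[0,0,0],0.3],[[-1,0.55,6.5],[0,0,0],0.3],[[-1,0.55,6.5],[0,0,0],0.3],[[-1,0.55,6.5],[0,0,0],0.3],[[-1,0.55,6.5],[0,0,0],0.3],[[-1,0.55,6.5],[0,0,0],0.3],[[-1,0.55,6.5],[0,0,0],0.3],[[-1,0.55,6.5],[0,0,0],0.3],[[-1,0.55,6.5],[0,0,0],0.3],[[0,0,0],[0,0,0],0.3],[[0,0,0],[0,0,0],0.3]]'
python3 - <<'E'
from h import *
status();a=np.cos(np.radians(20));b=np.sin(np.radians(20))
plan((587,60,130),(-.101*a,.995*a,-b),(.995,.101,0))
E
```

```text
time_s: 17.0
tcp_pos: [0.5949, -0.2126, 0.1964]
tool_rot: [0.687, -0.072, 0.702, -0.174]
wrist_force: [0.7, -1.0, -0.9]
grip_width: 0.045
time_s: 18.33
tcp_pos: [0.5933, -0.2136, 0.1934]
tool_rot: [0.548, 0.386, 0.598, 0.439]
wrist_force: [-0.5, 0.1, -1.9]
grip_width: 0.0446
t18.33 tcp [ 593.3 -213.6  193.4] X [-0.1    0.943 -0.317] Y [-0.019  0.317  0.948] Z [ 0.995  0.101 -0.014] q [-0.798  1.146  0.651  0.889  2.286 -0.632] F [-0.5  0.1 -1.9] w 44.6
turn now-tool [-0.74 -0.28 -1.53] | 1.7 shift in current axes [297.8  26.1  22.4] in target axes [297.1  33.7  21.3] world [ -8.2 291.4 -69.9]
```

```bash
python3 -m handwheel '[[[-0.7,-0.3,-1.5],[37.2,3.3,2.7],0.3],[[0,0,0],[37.2,4.1,2.7],0.3],[[0,0,0],[37.2,4.1,2.7],0.3],[[0,0,0],[37.2,4.1,2.7],0.3],[[0,0,0],[37.2,4.1,2.7],0.3],[[0,0,0],[37.2,4.1,2.7],0.3],[[0,0,0],[37.2,4.1,2.7],0.3],[[0,0,0],[37.2,4.1,2.7],0.3],[[0,0,0],[0,0,0],0.3],[[0,0,0],[0,0,0],0.3]]'
python3 - <<'E'
from h import *
status();g();im,d=snap('top','top10.png');ring('orange',(215,290,190,250));ring('blue',(180,260,185,250))
cv2.imwrite('pics/top10c.png',cv2.resize(im[180:320,135:335,::-1],None,fx=4,fy=4,interpolation=cv2.INTER_CUBIC))
E
```

```text
time_s: 19.17
tcp_pos: [0.5848, 0.0805, 0.1283]
tool_rot: [0.56, 0.37, 0.599, 0.436]
wrist_force: [0.4, -0.3, -1.5]
grip_width: 0.0453
t19.17 tcp [584.8  80.5 128.3] X [-0.098  0.932 -0.349] Y [-0.045  0.346  0.937] Z [0.994 0.108 0.008] q [-0.481  0.916  1.37   0.913  1.734 -0.889] F [ 0.4 -0.3 -1.5] w 45.3
grasp [586.7  62.8 134.9] corner [ -41.7 -108.4]
orange 190 ztop 173.61592708516523 circ [583.8  66.5] 24.6 bbox mid [583.8  66.5] [47.  46.7] mean [584.3  67.1]
 corner frame [ -44.2 -104.3]
blue 173 ztop 119.0690212904301 circ [596.5 146.9] 24.4 bbox mid [596.7 146.7] [45.5 45.7] mean [595.4 147.5]
 corner frame [-23.4 -25.7]
```

View pics/top10c.png

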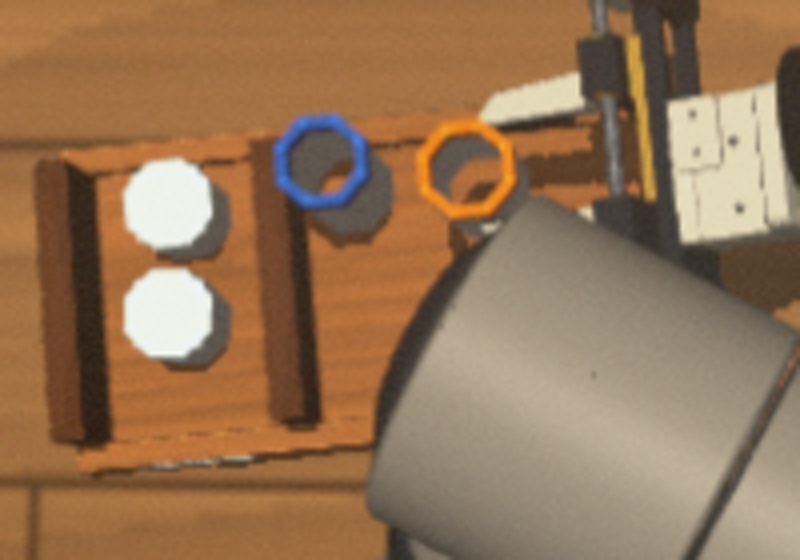

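```bash
python3 -m handwheel '[[[0,0,0],[8.8,-11.2,3],0.3],[[0,0,0],[8.8,-11.2,3],0.3],[[0,0,0],[8.8,-11.2,3],0.3],[[0,0,0],[8.8,-11.2,3],0.3],[[0,0,0],[8.8,-11.2,3],0.3],[[0,0,0],[0,0,0],0.3],[[0,0,0],[0,0,0],0.3]]'
python3 - <<'E'
from h import *
status();g();im,d=snap('top','top11.png');ring('orange',(200,290,190,250));ring('blue',(180,260,185,250))
E
```

```text
time_s: 19.8
tcp_pos: [0.5981, 0.102, 0.0569]
tool_rot: [0.558, 0.375, 0.599, 0.435]
wrist_force: [-0.7, 1.1, -2.3]
grip_width: 0.0453
t19.80 tcp [598.1 102.   56.9] X [-0.095  0.935 -0.342] Y [-0.038  0.34   0.94 ] Z [0.995 0.102 0.003] q [-0.445  1.035  1.349  0.937  1.657 -0.944] F [-0.7  1.1 -2.3] w 45.3
grasp [600.   84.3  63.4] corner [-26.3 -88.3]
orange 141 ztop 105.24710445773718 circ [598.2  87.8] 24.6 bbox mid [597.1  88.1] [45.9 43.7] mean [601.   91.9]
 corner frame [-27.7 -84.7]
blue 175 ztop 118.8868560899224 circ [596.5 146.9] 24.4 bbox mid [596.7 146.7] [45.5 45.7] mean [595.2 147.2]
 corner frame [-23.4 -25.7]
```

```bash
python3 -m handwheel '[[[0,0,0],[3,1.1,3.5],0.3],[[0,0,0],[0,0,0],0.3],[[0,0,0],[0,0,0],0.3]]'
python3 -m handwheel '[[[0,0,0],[0,0,1],0.3],[[0,0,0],[0,0,0],0.3]]'
python3 -m handwheel '[[[0,0,0],[0,0,0.7],0.3],[[0,0,0],[0,0,0],0.3]]'
python3 -m handwheel '[[[0,0,0],[0,0,0.7],0.3],[[0,0,0],[0,0,0],0.3]]'
```

```text
time_s: 20.1
tcp_pos: [0.6017, 0.1055, 0.0588]
tool_rot: [0.559, 0.374, 0.598, 0.435]
wrist_force: [-0.2, -1.1, -1.3]
grip_width: 0.0452
time_s: 20.27
tcp_pos: [0.6028, 0.1053, 0.059]
tool_rot: [0.559, 0.374, 0.598, 0.435]
wrist_force: [-0.0, -0.5, -0.7]
grip_width: 0.045
time_s: 20.43
tcp_pos: [0.6034, 0.1053, 0.0589]
tool_rot: [0.559, 0.374, 0.598, 0.435]
wrist_force: [0.2, -0.5, -1.3]
grip_width: 0.0454
time_s: 20.6
tcp_pos: [0.6038, 0.1055, 0.0589]
tool_rot: [0.559, 0.374, 0.598, 0.435]
wrist_force: [-1.6, 0.6, -1.8]
grip_width: 0.045
```

```bash
python3 -m handwheel '[[[0,0,0],[3.4,-0.2,-0.2],0.3],[[0,0,0],[3.4,0.6,0],0.3],[[0,0,0],[0,0,0],0.3],[[0,0,0],[0,0,0],0.3]]'
python3 -m handwheel '[[[0,0,0],[0.94,0.34,0],0.3],[[0,0,0],[0,0,0],0.3]]'
python3 -m handwheel '[[[0,0,0],[0.94,0.34,0],0.3],[[0,0,0],[0,0,0],0.3]]'
python3 -m handwheel '[[[0,0,0],[0.94,0.34,0],0.3],[[0,0,0],[0,0,0],0.3]]'
python3 -m handwheel '[[[0,0,0],[0.94,0.34,0],0.3],[[0,0,0],[0,0,0],0.3]]'
python3 - <<'E'
from h import *
status();g();im,d=snap('top','top12.png');ring('orange',(200,290,190,250));ring('blue',(180,260,185,250))
E
```

```text
time_s: 20.93
tcp_pos: [0.603, 0.1124, 0.0568]
tool_rot: [0.559, 0.374, 0.598, 0.435]
wrist_force: [-1.2, 0.0, -1.8]
grip_width: 0.0451
time_s: 21.1
tcp_pos: [0.603, 0.1131, 0.0568]
tool_rot: [0.559, 0.374, 0.598, 0.435]
wrist_force: [-0.6, -0.1, -1.0]
grip_width: 0.0452
time_s: 21.27
tcp_pos: [0.6029, 0.114, 0.0568]
tool_rot: [0.559, 0.374, 0.598, 0.435]
wrist_force: [-0.8, -1.1, -1.3]
grip_width: 0.0455
time_s: 21.43
tcp_pos: [0.6028, 0.115, 0.0569]
tool_rot: [0.559, 0.374, 0.598, 0.435]
wrist_force: [-1.3, 0.1, -1.5]
grip_width: 0.0453
time_s: 21.6
tcp_pos: [0.6027, 0.116, 0.0568]
tool_rot: [0.559, 0.374, 0.598, 0.435]
wrist_force: [-0.3, -0.1, -2.2]
grip_width: 0.0452
t21.60 tcp [602.7 116.   56.8] X [-0.095  0.934 -0.343] Y [-0.04   0.341  0.939] Z [0.995 0.102 0.005] q [-0.423  1.034  1.351  0.954  1.644 -0.937] F [-0.3 -0.1 -2.2] w 45.2
grasp [604.5  98.2  63.4] corner [-20.4 -74.9]
orange 139 ztop 105.32647675943025 circ [602.4 101.5] 24.4 bbox mid [601.2 101.5] [46.  45.7] mean [605.  103.2]
 corner frame [-22.2 -71.5]
blue 167 ztop 119.02980318510906 circ [596.1 147.8] 24.3 bbox mid [596.7 147.7] [45.5 43.7] mean [595.  148.4]
 corner frame [-23.7 -24.7]
```

```bash
python3 -m handwheel '[[[0,0,0],[0.94,0.34,0],0.3],[[0,0,0],[0,0,0],0.3]]'
python3 -m handwheel '[[[0,0,0],[0.94,0.34,0],0.3],[[0,0,0],[0,0,0],0.3]]'
python3 -m handwheel '[[[0,0,0],[0.94,0.34,0],0.3],[[0,0,0],[0,0,0],0.3]]'
python3 - <<'E'
from h import *
status();g();im,d=snap('top','top13.png');ring('orange',(200,290,190,250));ring('blue',(180,260,185,250))
E
```

```text
time_s: 21.82
tcp_pos: [0.6026, 0.1169, 0.0569]
tool_rot: [0.559, 0.374, 0.598, 0.435]
wrist_force: [-1.2, -1.8, -1.6]
grip_width: 0.0453
time_s: 21.98
tcp_pos: [0.6025, 0.1179, 0.0569]
tool_rot: [0.559, 0.374, 0.598, 0.435]
wrist_force: [-1.3, -2.6, -0.7]
grip_width: 0.0451
time_s: 22.15
tcp_pos: [0.6024, 0.1189, 0.0569]
tool_rot: [0.559, 0.374, 0.598, 0.435]
wrist_force: [-1.6, -2.6, 0.0]
grip_width: 0.0451
t22.15 tcp [602.4 118.9  56.9] X [-0.094  0.934 -0.343] Y [-0.04   0.341  0.939] Z [0.995 0.102 0.005] q [-0.419  1.033  1.355  0.956  1.64  -0.938] F [-1.6 -2.6  0. ] w 45.1
grasp [604.2 101.1  63.4] corner [-20.4 -72. ]
orange 150 ztop 104.95844625479371 circ [602.2 104.6] 24.4 bbox mid [601.3 104.8] [46.  43.9] mean [604.4 105.8]
 corner frame [-22.  -68.3]
blue 166 ztop 119.11153184603134 circ [595.7 151. ] 24.4 bbox mid [596.7 150.8] [45.5 45.7] mean [594.9 150.9]
 corner frame [-23.8 -21.5]
```

```bash
python3 -m handwheel '[[[0,0,0],[0.94,0.34,0],0.3],[[0,0,0],[0,0,0],0.3]]'
python3 -m handwheel '[[[0,0,0],[0.94,0.34,0],0.3],[[0,0,0],[0,0,0],0.3],[[0,0,0],[0,0,0],0.3]]'
python3 - <<'E'
from h import *
status();g();im,d=snap('top','top14.png');ring('orange',(200,290,190,250));ring('blue',(180,260,185,250))
im,d=snap('side','side14.png')
cv2.imwrite('pics/side14c.png',cv2.resize(im[140:300,180:340,::-1],None,fx=3.7,fy=3.7,interpolation=cv2.INTER_CUBIC))
E
```

```text
time_s: 22.37
tcp_pos: [0.6024, 0.1193, 0.0567]
tool_rot: [0.56, 0.374, 0.598, 0.435]
wrist_force: [-2.7, -6.4, -1.0]
grip_width: 0.0452
time_s: 22.62
tcp_pos: [0.6024, 0.1194, 0.0567]
tool_rot: [0.56, 0.374, 0.598, 0.435]
wrist_force: [-2.3, -10.8, -0.1]
grip_width: 0.0452
t22.62 tcp [602.4 119.4  56.7] X [-0.093  0.934 -0.345] Y [-0.04   0.343  0.939] Z [0.995 0.101 0.005] q [-0.418  1.032  1.357  0.957  1.637 -0.938] F [ -2.3 -10.8  -0.1] w 45.2
grasp [604.2 101.7  63.2] corner [-20.3 -71.4]
orange 146 ztop 104.62189586279874 circ [602.2 104.7] 24.4 bbox mid [601.3 104.8] [46.  43.9] mean [605.2 106.2]
 corner frame [-22.  -68.3]
blue 166 ztop 119.10775382388708 circ [596.3 150.9] 24.3 bbox mid [596.7 150.8] [45.5 45.7] mean [594.6 151.8]
 corner frame [-23.2 -21.7]
```

View pics/side14c.png

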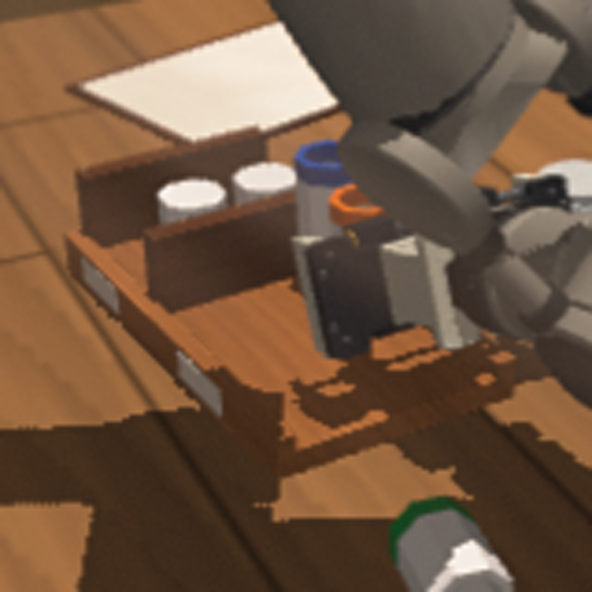

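```bash
python3 -m handwheel '[[[0,0,0],[-0.9,-0.35,0],0.3],[[0,0,0],[0.35,-0.94,0],0.3],[[0,0,0],[0,0,0],0.3]]'
python3 -m handwheel '[[[0,0,0],[0.35,-0.94,0],0.3],[[0,0,0],[0,0,0],0.3]]'
python3 -m handwheel '[[[0,0,0],[0.35,-0.94,0],0.3],[[0,0,0],[0,0,0],0.3]]'
python3 -m handwheel '[[[0,0,0],[0.35,-0.94,0],0.3],[[0,0,0],[0,0,0],0.3]]'
```

```text
time_s: 22.97
tcp_pos: [0.6024, 0.1194, 0.0561]
tool_rot: [0.559, 0.374, 0.598, 0.435]
wrist_force: [-2.3, -7.1, 1.3]
grip_width: 0.0451
time_s: 23.13
tcp_pos: [0.6024, 0.1194, 0.0561]
tool_rot: [0.559, 0.374, 0.597, 0.436]
wrist_force: [-4.0, -8.3, 5.0]
grip_width: 0.045
time_s: 23.3
tcp_pos: [0.6024, 0.1194, 0.056]
tool_rot: [0.559, 0.375, 0.597, 0.437]
wrist_force: [-3.9, -9.3, 9.2]
grip_width: 0.0452
time_s: 23.47
tcp_pos: [0.6023, 0.1194, 0.056]
tool_rot: [0.559, 0.375, 0.597, 0.437]
wrist_force: [-4.5, -9.9, 13.2]
grip_width: 0.0453
```

Floor contact. I'll unload, release and retract.

```bash
python3 -m handwheel '[[[0,0,0],[-1,2.8,0],0.3],[[0,0,0],[0,0,0],0.72],[[0,0,0],[0,0,0],0.72],[[0,0,0],[0,0,0],0.72],[[0,0,0],[0,0,0],0.72],[[0,0,0],[0,0,0],0.72],[[0,0,0],[-20,0,0],0.72],[[0,0,0],[-35,0,0],0.72],[[0,0,0],[-35,15,0],0.72],[[0,0,0],[-35,15,0],0.72],[[0,0,0],[-35,15,0],0.72],[[0,0,0],[-35,15,0],0.72],[[0,0,0],[-20,25,0],0.72],[[0,0,0],[0,0,0],0.72]]'
python3 - <<'E'
from h import *
status();im,d=snap('top','top15.png');ring('orange',(200,290,190,250));ring('blue',(180,260,185,250))
cv2.imwrite('pics/top15c.png',cv2.resize(im[180:320,135:335,::-1],None,fx=4,fy=4,interpolation=cv2.INTER_CUBIC))
s=np.radians(6.3);ca,sa=np.cos(np.radians(20)),np.sin(np.radians(20))
a=np.array([np.sin(s),np.cos(s),0]); plan((518,-184,150),-sa*a-ca*np.array([0,0,1]),(np.cos(s),-np.sin(s),0)); print(a)
E
```

```text
time_s: 24.63
tcp_pos: [0.6207, -0.0553, 0.2149]
tool_rot: [0.563, 0.372, 0.596, 0.435]
wrist_force: [0.7, 0.6, 0.5]
grip_width: 0.0661
t24.63 tcp [620.7 -55.3 214.9] X [-0.089  0.933 -0.348] Y [-0.048  0.345  0.937] Z [0.995 0.1   0.014] q [-0.622  0.949  1.004  0.907  2.029 -0.691] F [0.7 0.6 0.5] w 66.1
orange 181 ztop 103.73518807968074 circ [601.3 103.9] 24.5 bbox mid [601.5 102.8] [46.1 44. ] mean [601.9 102.4]
 corner frame [-23.  -68.9]
blue 161 ztop 118.99017861121581 circ [596.5 149.1] 24.4 bbox mid [596.7 149.7] [45.5 43.7] mean [595.3 150.3]
 corner frame [-23.2 -23.5]
turn now-tool [ 12.44  -5.03 -89.41] | 90.4 shift in current axes [ -90.6 -117.4 -116.9] in target axes [ 125.5 -111.   -87.2] world [-102.8 -136.7  -80. ]
[0.10973431 0.99396096 0.        ]
```

View pics/top15c.png

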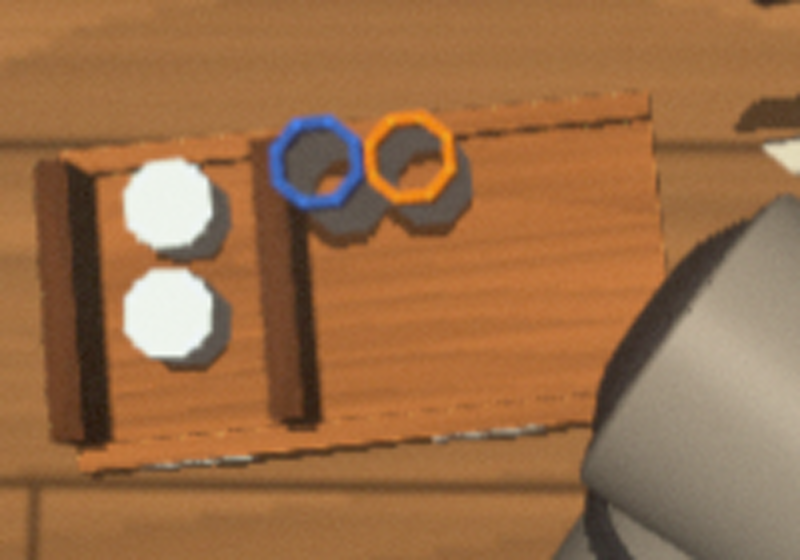

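```bash
python3 -m handwheel '[[[0.96,-0.39,-6.88],[0,0,0],0.72],[[0.96,-0.39,-6.88],[0,0,0],0.72],[[0.96,-0.39,-6.88],[0,0,0],0.72],[[0.96,-0.39,-6.88],[0,0,0],0.72],[[0.96,-0.39,-6.88],[0,0,0],0.72],[[0.96,-0.39,-6.88],[0,0,0],0.72],[[0.96,-0.39,-6.88],[0,0,0],0.72],[[0.96,-0.39,-6.88],[0,0,0],0.72],[[0.96,-0.39,-6.88],[0,0,0],0.72],[[0.96,-0.39,-6.88],[0,0,0],0.72],[[0.96,-0.39,-6.88],[0,0,0],0.72],[[0.96,-0.39,-6.88],[0,0,0],0.72],[[0.96,-0.39,-6.88],[0,0,0],0.72],[[0,0,0],[0,0,0],0.72],[[0,0,0],[0,0,0],0.72]]'
python3 - <<'E'
from h import *
status()
s=np.radians(6.3);ca,sa=np.cos(np.radians(20)),np.sin(np.radians(20))
a=np.array([np.sin(s),np.cos(s),0]); plan((519,-181.5,120),-sa*a-ca*np.array([0,0,1]),(np.cos(s),-np.sin(s),0))
E
```

```text
time_s: 25.93
tcp_pos: [0.6185, -0.0492, 0.2074]
tool_rot: [0.686, -0.086, 0.706, -0.157]
wrist_force: [0.4, 0.1, 0.7]
grip_width: 0.0659
t25.93 tcp [618.5 -49.2 207.4] X [-0.045 -0.336 -0.941] Y [ 0.094  0.936 -0.339] Z [ 0.995 -0.103 -0.01 ] q [-0.018  0.564  1.213 -0.348  1.416  0.147] F [0.4 0.1 0.7] w 65.9
turn now-tool [ 0.54 -0.44 -0.19] | 0.7 shift in current axes [ 150.2 -103.6  -84.2] in target axes [ 149.9 -104.   -84.4] world [-100.2 -138.8 -105.3]
```

```bash
python3 -m handwheel '[[[0.3,-0.2,0],[26,-17.9,-14.6],0.72],[[0,0,0],[26,-17.9,-14.6],0.72],[[0,0,0],[26,-17.9,-14.6],0.72],[[0,0,0],[26,-17.9,-14.6],0.72],[[0,0,0],[26,-17.9,-14.6],0.72],[[0,0,0],[18,-14,-11],0.72],[[0,0,0],[0,0,0],0.72],[[0,0,0],[0,0,0],0.72]]'
python3 - <<'E'
from h import *
status()
s=np.radians(6.3);ca,sa=np.cos(np.radians(20)),np.sin(np.radians(20))
a=np.array([np.sin(s),np.cos(s),0]); plan((519,-181.5,26),-sa*a-ca*np.array([0,0,1]),(np.cos(s),-np.sin(s),0))
E
```

```text
time_s: 26.6
tcp_pos: [0.5176, -0.191, 0.105]
tool_rot: [0.687, -0.081, 0.703, -0.162]
wrist_force: [0.9, 0.9, 0.2]
grip_width: 0.0663
t26.60 tcp [ 517.6 -191.   105. ] X [-0.042 -0.336 -0.941] Y [ 0.109  0.935 -0.338] Z [ 0.993 -0.117 -0.003] q [-0.286  0.489  1.653 -0.413  0.982  0.059] F [0.9 0.9 0.2] w 66.3
turn now-tool [-0.32 -0.28 -0.22] | 0.5 shift in current axes [90.1 35.7  0.6] in target axes [89.9 36.   0.4] world [  0.7   3.  -96.8]
```

```bash
python3 -m handwheel '[[[0,0,0],[30,11.9,0.2],0.72],[[0,0,0],[30,11.9,0.2],0.72],[[0,0,0],[20,7.9,0],0.72],[[0,0,0],[10,4,0],0.72],[[0,0,0],[0,0,0],0.72],[[0,0,0],[0,0,0],0.72]]'
python3 - <<'E'
from h import *
status(); g();im,d=snap('side','side16.png')
cv2.imwrite('pics/side16c.png',cv2.resize(im[200:360,200:400,::-1],None,fx=3.5,fy=3.5))
E
```

```text
time_s: 27.1
tcp_pos: [0.5206, -0.1864, 0.0095]
tool_rot: [0.688, -0.083, 0.702, -0.161]
wrist_force: [0.3, -0.5, 0.0]
grip_width: 0.0666
t27.10 tcp [ 520.6 -186.4    9.5] X [-0.038 -0.338 -0.94 ] Y [ 0.105  0.934 -0.34 ] Z [ 0.994 -0.112 -0.   ] q [-0.275  0.631  1.729 -0.494  0.787  0.19 ] F [ 0.3 -0.5  0. ] w 66.6
grasp [ 521.3 -180.    27.3] corner [-131.2 -343.3]
```

View pics/side16c.png

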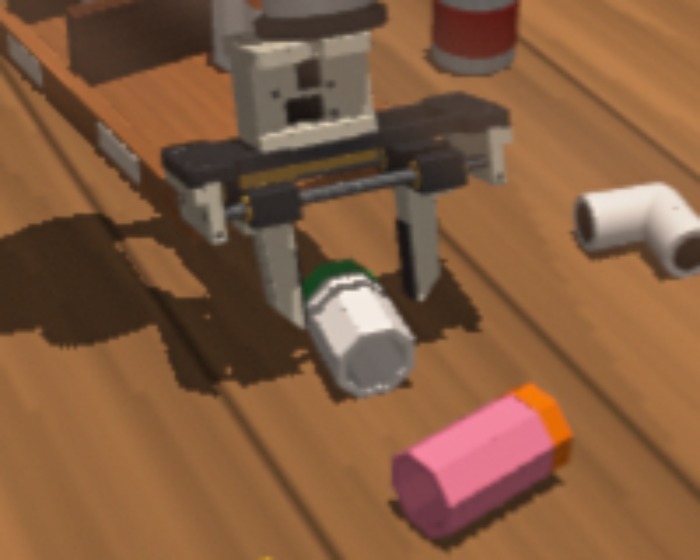

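```bash
python3 -m handwheel '[[[0,0,0],[1.4,0.5,-2],0.72],[[0,0,0],[0,0,0],0.3],[[0,0,0],[0,0,0],0.3],[[0,0,0],[0,0,0],0.3],[[0,0,0],[0,0,0],0.3],[[0,0,0],[0,0,0],0.3],[[0,0,0],[0,0,0],0.3]]' 30
python3 - <<'E'
from h import *
status();g()
E
python3 -m handwheel '[[[0,0,0],[-36,-13,0],0.3],[[0,0,0],[-36,-13,0],0.3],[[0,0,0],[-36,-11.6,12],0.3],[[0,0,0],[-36,-11.6,12],0.3],[[0,0,0],[-36,-11.6,12],0.3],[[0,0,0],[0,0,20],0.3],[[0,0,0],[0,0,20],0.3],[[0,0,0],[0,0,0],0.3]]'
python3 - <<'E'
from h import *
status();a=np.cos(np.radians(20));b=np.sin(np.radians(20))
plan((590,10,120),(-.101*a,.995*a,-b),(.995,.101,0))
E
```

```text
time_s: 27.73
tcp_pos: [0.518, -0.1862, 0.0078]
tool_rot: [0.688, -0.083, 0.702, -0.161]
wrist_force: [-1.4, 1.4, 4.7]
grip_width: 0.0455
t27.73 tcp [ 518.  -186.2    7.8] X [-0.039 -0.338 -0.94 ] Y [ 0.106  0.934 -0.341] Z [ 0.994 -0.112 -0.   ] q [-0.276  0.63   1.738 -0.498  0.78   0.195] F [-1.4  1.4  4.7] w 45.5
grasp [ 518.7 -179.8   25.7] corner [-133.8 -342.8]
time_s: 28.4
tcp_pos: [0.5965, -0.191, 0.1973]
tool_rot: [0.689, -0.083, 0.702, -0.161]
wrist_force: [-2.3, -0.2, -1.4]
grip_width: 0.0452
t28.40 tcp [ 596.5 -191.   197.3] X [-0.036 -0.338 -0.94 ] Y [ 0.106  0.934 -0.34 ] Z [ 0.994 -0.112  0.002] q [-0.249  0.526  1.307 -0.36   1.277 -0.037] F [-2.3 -0.2 -1.4] w 45.2
turn now-tool [-12.25   5.85  89.52] | 90.5 shift in current axes [  5.2 232.  -32.9] in target axes [234.   -4.1  13.8] world [ -8.3 218.7 -83.8]
```

```bash
python3 -m handwheel '[[[-0.94,0.45,6.89],[0,0,0],0.3],[[-0.94,0.45,6.89],[0,0,0],0.3],[[-0.94,0.45,6.89],[0,0,0],0.3],[[-0.94,0.45,6.89],[0,0,0],0.3],[[-0.94,0.45,6.89],[0,0,0],0.3],[[-0.94,0.45,6.89],[0,0,0],0.3],[[-0.94,0.45,6.89],[0,0,0],0.3],[[-0.94,0.45,6.89],[0,0,0],0.3],[[-0.94,0.45,6.89],[0,0,0],0.3],[[-0.94,0.45,6.89],[0,0,0],0.3],[[-0.94,0.45,6.89],[0,0,0],0.3],[[-0.94,0.45,6.89],[0,0,0],0.3],[[-0.94,0.45,6.89],[0,0,0],0.3],[[0,0,0],[0,0,0],0.3],[[0,0,0],[0,0,0],0.3]]'
python3 - <<'E'
from h import *
status();a=np.cos(np.radians(20));b=np.sin(np.radians(20))
plan((590,10,120),(-.101*a,.995*a,-b),(.995,.101,0))
E
```

```text
time_s: 29.65
tcp_pos: [0.5934, -0.1909, 0.1936]
tool_rot: [0.555, 0.379, 0.6, 0.433]
wrist_force: [1.1, 1.0, 0.2]
grip_width: 0.0451
t29.65 tcp [ 593.4 -190.9  193.6] X [-0.095  0.936 -0.339] Y [-0.026  0.338  0.941] Z [ 0.995  0.098 -0.008] q [-0.778  1.095  0.746  0.857  2.225 -0.677] F [1.1 1.  0.2] w 45.1
turn now-tool [-0.49 -0.03 -0.19] | 0.5 shift in current axes [232.3  -1.3  17.1] in target axes [232.3  -0.7  16.9] world [ -5.2 218.6 -80.1]
```

```bash
python3 -m handwheel '[[[-0.5,0,0],[38.7,-0.2,2.9],0.3],[[0,0,0],[38.7,-0.2,2.9],0.3],[[0,0,0],[38.7,-0.2,2.9],0.3],[[0,0,0],[38.7,-0.2,2.9],0.3],[[0,0,0],[38.7,-0.2,2.9],0.3],[[0,0,0],[38.7,-0.2,2.9],0.3],[[0,0,0],[0,0,0],0.3],[[0,0,0],[0,0,0],0.3]]'
python3 - <<'E'
from h import *
status();g();im,d=snap('top','top17.png');ring('green',(220,330,180,260));ring('orange',(200,264,190,250))
E
```

```text
time_s: 30.32
tcp_pos: [0.5887, 0.0304, 0.1191]
tool_rot: [0.56, 0.371, 0.599, 0.437]
wrist_force: [0.3, -0.0, 0.2]
grip_width: 0.0455
t30.32 tcp [588.7  30.4 119.1] X [-0.099  0.933 -0.346] Y [-0.045  0.343  0.938] Z [0.994 0.108 0.008] q [-0.544  0.963  1.289  0.874  1.796 -0.892] F [ 0.3 -0.   0.2] w 45.5
grasp [590.6  12.7 125.7] corner [ -42.9 -158.6]
green 200 ztop 155.8455375160957 circ [588.2  14.9] 24.1 bbox mid [587.8  14.5] [45.8 45.4] mean [588.   15.2]
 corner frame [ -45.  -156.2]
orange 180 ztop 104.01398465711387 circ [601.6 103.5] 24.6 bbox mid [601.4 103.8] [46.1 45.9] mean [601.8 102.1]
 corner frame [-22.7 -69.4]
```

```bash
python3 -m handwheel '[[[0,0,0],[8.6,-8.5,3],0.3],[[0,0,0],[8.6,-8.5,3],0.3],[[0,0,0],[8.6,-8.5,3],0.3],[[0,0,0],[8.6,-8.5,3],0.3],[[0,0,0],[8.6,-8.5,3],0.3],[[0,0,0],[8.6,-8.5,3],0.3],[[0,0,0],[0,0,0],0.3],[[0,0,0],[0,0,0],0.3]]'
python3 - <<'E'
from h import *
status();g();im,d=snap('top','top18.png');ring('green',(220,330,180,260));ring('orange',(200,264,190,250))
E
```

```text
time_s: 31.03
tcp_pos: [0.6041, 0.0614, 0.0505]
tool_rot: [0.558, 0.375, 0.598, 0.437]
wrist_force: [-0.1, 0.8, 0.3]
grip_width: 0.045
t31.03 tcp [604.1  61.4  50.5] X [-0.096  0.936 -0.34 ] Y [-0.039  0.337  0.941] Z [0.995 0.103 0.004] q [-0.495  1.071  1.277  0.903  1.71  -0.938] F [-0.1  0.8  0.3] w 45.0
grasp [605.9  43.6  57. ] corner [ -24.5 -129.4]
green 151 ztop 89.05180657709258 circ [604.2  45.4] 24.6 bbox mid [603.   46.2] [44.5 44.1] mean [606.1  48.8]
 corner frame [ -26.1 -127.4]
orange 173 ztop 104.27985361440481 circ [601.6 103.5] 24.6 bbox mid [601.4 102.8] [46.1 43.9] mean [601.9 102. ]
 corner frame [-22.8 -69.4]
```

```bash
python3 -m handwheel '[[[0,0,0],[3,1.1,2],0.3],[[0,0,0],[0,0,0],0.3],[[0,0,0],[0,0,0],0.3]]'
python3 -m handwheel '[[[0,0,0],[0,0,1],0.3],[[0,0,0],[0,0,0],0.3]]'
python3 -m handwheel '[[[0,0,0],[0,0,0.7],0.3],[[0,0,0],[0,0,0],0.3]]'
python3 -m handwheel '[[[0,0,0],[0,0,0.7],0.3],[[0,0,0],[0,0,0],0.3]]'
```

```text
time_s: 31.33
tcp_pos: [0.6059, 0.0643, 0.0515]
tool_rot: [0.559, 0.374, 0.598, 0.436]
wrist_force: [0.3, 0.5, -0.7]
grip_width: 0.0455
time_s: 31.5
tcp_pos: [0.6071, 0.0641, 0.0517]
tool_rot: [0.559, 0.374, 0.597, 0.436]
wrist_force: [0.6, -0.4, -1.2]
grip_width: 0.0453
time_s: 31.67
tcp_pos: [0.6077, 0.0642, 0.0517]
tool_rot: [0.559, 0.374, 0.597, 0.436]
wrist_force: [-0.0, -0.2, -0.3]
grip_width: 0.045
time_s: 31.83
tcp_pos: [0.6079, 0.0643, 0.0517]
tool_rot: [0.558, 0.375, 0.598, 0.437]
wrist_force: [-2.0, -0.1, -0.1]
grip_width: 0.0455
```

```bash
python3 -m handwheel '[[[0,0,0],[3.4,0.4,-0.2],0.3],[[0,0,0],[3.4,1,0],0.3],[[0,0,0],[0,0,0],0.3],[[0,0,0],[0,0,0],0.3]]'
python3 -m handwheel '[[[0,0,0],[0.94,0.34,0],0.3],[[0,0,0],[0,0,0],0.3]]'
python3 -m handwheel '[[[0,0,0],[0.94,0.34,0],0.3],[[0,0,0],[0,0,0],0.3]]'
python3 -m handwheel '[[[0,0,0],[0.94,0.34,0],0.3],[[0,0,0],[0,0,0],0.3]]'
python3 - <<'E'
from h import *
status();g();im,d=snap('top','top19.png');ring('green',(220,330,180,260));ring('orange',(200,264,190,250))
E
```

```text
time_s: 32.17
tcp_pos: [0.6072, 0.0716, 0.0506]
tool_rot: [0.559, 0.375, 0.598, 0.437]
wrist_force: [-1.6, 0.0, 0.4]
grip_width: 0.045
time_s: 32.33
tcp_pos: [0.6071, 0.0722, 0.0508]
tool_rot: [0.559, 0.374, 0.598, 0.437]
wrist_force: [-2.1, -2.1, 0.8]
grip_width: 0.0451
time_s: 32.5
tcp_pos: [0.6071, 0.0729, 0.0509]
tool_rot: [0.559, 0.375, 0.597, 0.436]
wrist_force: [-3.3, -3.6, 3.0]
grip_width: 0.0453
time_s: 32.67
tcp_pos: [0.607, 0.0738, 0.0507]
tool_rot: [0.559, 0.375, 0.598, 0.436]
wrist_force: [-3.0, -3.4, 2.6]
grip_width: 0.0451
t32.67 tcp [607.   73.8  50.7] X [-0.095  0.935 -0.341] Y [-0.04   0.339  0.94 ] Z [0.995 0.103 0.005] q [-0.477  1.067  1.285  0.916  1.696 -0.934] F [-3.  -3.4  2.6] w 45.1
grasp [608.8  56.1  57.2] corner [ -20.4 -117.3]
green 149 ztop 89.39583114816686 circ [606.5  57.9] 24.4 bbox mid [606.1  57.8] [46.6 46.3] mean [609.3  60. ]
 corner frame [ -22.4 -115.2]
orange 169 ztop 104.26764976013169 circ [601.2 103.8] 24.5 bbox mid [601.4 103.8] [46.1 45.9] mean [602.6 103. ]
 corner frame [-23.1 -69. ]
```

```bash
python3 -m handwheel '[[[0,0,0],[0.94,0.34,-0.3],0.3],[[0,0,0],[0,0,0],0.3]]'
python3 -m handwheel '[[[0,0,0],[0.94,0.34,0],0.3],[[0,0,0],[0,0,0],0.3]]'
python3 - <<'E'
from h import *
im,d=snap('top','top20.png');ring('green',(220,330,180,260));ring('orange',(200,264,190,250));ring('blue',(180,260,185,250))
E
```

```text
time_s: 32.88
tcp_pos: [0.6069, 0.0747, 0.0506]
tool_rot: [0.559, 0.374, 0.597, 0.436]
wrist_force: [-2.5, -5.7, 1.0]
grip_width: 0.0451
time_s: 33.05
tcp_pos: [0.6069, 0.0748, 0.0505]
tool_rot: [0.56, 0.374, 0.597, 0.436]
wrist_force: [-2.7, -9.0, 2.3]
grip_width: 0.0455
green 148 ztop 88.77944632246584 circ [606.3  58.1] 24.6 bbox mid [606.2  58.8] [46.7 44.2] mean [608.8  60.9]
 corner frame [ -22.6 -115. ]
orange 176 ztop 103.63674387821287 circ [601.6 104.3] 24.3 bbox mid [601.5 103.9] [46.1 46. ] mean [601.7 104.2]
 corner frame [-22.7 -68.6]
blue 158 ztop 119.15191826639543 circ [596.1 150.6] 23.9 bbox mid [596.7 150.7] [45.5 45.6] mean [595.6 150. ]
 corner frame [-23.4 -22. ]
```

Row in hard contact. Next I seat the short sleeve on the floor, unload, release and retract.

```bash
python3 -m handwheel '[[[0,0,0],[-0.9,-0.35,0],0.3],[[0,0,0],[0.35,-0.94,0],0.3],[[0,0,0],[0,0,0],0.3]]'
python3 -m handwheel '[[[0,0,0],[0.35,-0.94,0],0.3],[[0,0,0],[0,0,0],0.3]]'
python3 -m handwheel '[[[0,0,0],[0.35,-0.94,0],0.3],[[0,0,0],[0,0,0],0.3]]'
```

```text
time_s: 33.35
tcp_pos: [0.6069, 0.0748, 0.0505]
tool_rot: [0.559, 0.375, 0.597, 0.437]
wrist_force: [-1.8, -6.3, 5.6]
grip_width: 0.0454
time_s: 33.52
tcp_pos: [0.6069, 0.0747, 0.0505]
tool_rot: [0.559, 0.375, 0.597, 0.437]
wrist_force: [-3.6, -6.4, 9.9]
grip_width: 0.0452
time_s: 33.68
tcp_pos: [0.6069, 0.0748, 0.0505]
tool_rot: [0.559, 0.375, 0.596, 0.438]
wrist_force: [-4.2, -7.7, 14.5]
grip_width: 0.0455
```

```bash
python3 -m handwheel '[[[0,0,0],[-1,2.8,0],0.3],[[0,0,0],[0,0,0],0.72],[[0,0,0],[0,0,0],0.72],[[0,0,0],[0,0,0],0.72],[[0,0,0],[0,0,0],0.72],[[0,0,0],[0,0,0],0.72],[[0,0,0],[-20,0,0],0.72],[[0,0,0],[-35,0,0],0.72],[[0,0,0],[-35,15,0],0.72],[[0,0,0],[-35,15,0],0.72],[[0,0,0],[-35,15,0],0.72],[[0,0,0],[-35,15,0],0.72],[[0,0,0],[-20,25,0],0.72],[[0,0,0],[0,0,0],0.72],[[0,0,0],[0,0,0],0.72]]'
python3 - <<'E'
from h import *
status();im,d=snap('top','top21.png');ring('green',(220,330,180,260));ring('orange',(200,264,190,250));ring('blue',(180,260,185,250))
cv2.imwrite('pics/top21c.png',cv2.resize(im[180:320,135:335,::-1],None,fx=4,fy=4,interpolation=cv2.INTER_CUBIC))
im,d=snap('side','side21.png')
cv2.imwrite('pics/side21c.png',cv2.resize(im[140:300,180:380,::-1],None,fx=3.7,fy=3.7,interpolation=cv2.INTER_CUBIC))
E
```

```text
time_s: 34.93
tcp_pos: [0.6241, -0.0981, 0.205]
tool_rot: [0.56, 0.374, 0.597, 0.436]
wrist_force: [-0.1, 0.8, -0.6]
grip_width: 0.066
t34.93 tcp [624.1 -98.1 205. ] X [-0.093  0.935 -0.343] Y [-0.043  0.341  0.939] Z [0.995 0.102 0.008] q [-0.664  1.014  0.893  0.901  2.094 -0.672] F [-0.1  0.8 -0.6] w 66.0
green 176 ztop 88.98183289830985 circ [606.2  58.7] 24.3 bbox mid [606.2  58.8] [46.7 44.3] mean [606.2  58.6]
 corner frame [ -22.7 -114.4]
orange 180 ztop 103.93732934210065 circ [601.4 103.8] 24.6 bbox mid [601.4 103.8] [46.1 46. ] mean [601.8 103.1]
 corner frame [-22.9 -69. ]
blue 155 ztop 118.9230251904924 circ [596.1 150.6] 23.9 bbox mid [596.7 150.8] [45.5 45.6] mean [595.1 150.2]
 corner frame [-23.4 -21.9]
```

View pics/top21c.png

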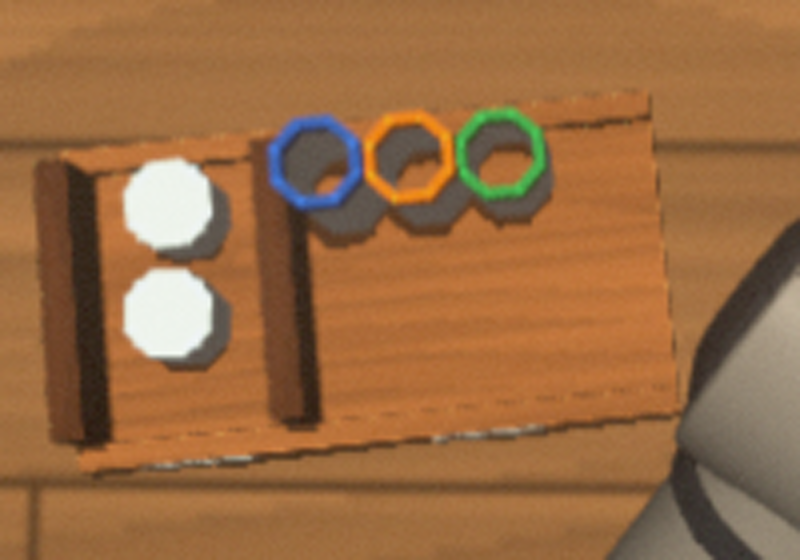

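View pics/side21c.png

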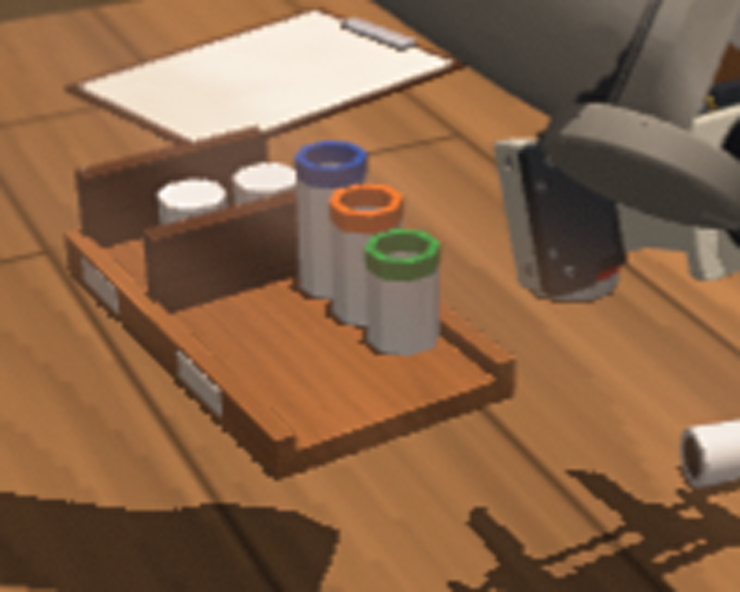

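The row reads blue, orange, green at crop (315,162), (408,157), (500,153), upright and on the rail. One last check on the bystanders and on tilt.

Run:
```python
from h import *
im,W=cloud('top'); a=cv2.imread('pics/top0.png')[:,:,::-1].astype(int)
for nm,(u0,u1,v0,v1),zz in [('can',(225,262,128,168),.07),('elbow',(345,390,148,188),.008),('capa',(160,195,215,243),.05),('capb',(160,195,246,275),.05)]:
    s=W[v0:v1,u0:u1].reshape(-1,3)*1000; s=s[s[:,2]>zz*1000]; print(nm,s.min(0).round(),s.max(0).round(),'img diff',np.abs(im.astype(int)-a)[v0:v1,u0:u1].mean().round(1))
# side-face tilt from side cloud: right(-y) faces: fit planes on short and long visible flats
im,W=cloud('side')
P=W.reshape(-1,3)*1000; ok=np.isfinite(P).all(1); P=P[ok]
c=np.array([tocorner(p) for p in P[:,:2]]); 
for nm,y0,zl,zh in [('short',-114.5,25,85),('mid',-69,92,101),('long',-22.5,107,116)]:
    m=(abs(c[:,1]-y0)<24)&(abs(c[:,0]+23)<24)&(P[:,2]>zl)&(P[:,2]<zh); print(nm,m.sum(),c[m].min(0).round(1),c[m].max(0).round(1))
m=(abs(c[:,0]+23)<8)&(c[:,1]>-142)&(c[:,1]<-132)&(P[:,2]>24)&(P[:,2]<84)
print('short -y flat slope', m.sum(), np.polyfit(P[m,2],c[m,1],1))
m=(c[:,0]<-40)&(c[:,0]>-52)&(abs(c[:,1]+22)<8)&(P[:,2]>24)&(P[:,2]<114)
print('long front flat',m.sum(),np.polyfit(P[m,2],c[m,0],1) if m.sum()>5 else '')
```

```text
can [736.  73.  70.] [801. 134.  91.] img diff 1.8
elbow [ 632. -196.   10.] [ 765. -113.  280.] img diff 34.7
capa [559. 213.  50.] [606. 262.  74.] img diff 1.5
capb [501. 212.  50.] [547. 260.  75.] img diff 1.6
short 449 [ -46.9 -138.4] [  0.9 -92.6]
mid 102 [-46.8 -92.8] [ -2. -48.]
long 94 [-46.8 -46.4] [ 0.2 -1.4]
short -y flat slope 121 [-1.75022764e-02 -1.36057716e+02]
long front flat 85 [-3.94065146e-03 -4.45872974e+01]
```

```bash
python3 -m handwheel '[[[0,0,0],[-12,35,0],0.72],[[0,0,0],[-12,35,0],0.72],[[0,0,0],[-30,10,-20],0.72],[[0,0,0],[-30,10,-20],0.72],[[0,0,0],[-30,10,-20],0.72],[[0,0,0],[-30,10,-20],0.72],[[0,0,0],[0,0,0],0.72],[[0,0,0],[0,0,0],0.72]]'
python3 - <<'E'
from h import *
im,d=snap('top','top22.png');im,W=cloud('top'); a=cv2.imread('pics/top0.png')[:,:,::-1].astype(int)
u0,u1,v0,v1=(345,390,148,188)
s=W[v0:v1,u0:u1].reshape(-1,3)*1000; s=s[s[:,2]>8]; print(s.min(0).round(),s.max(0).round(),np.abs(im.astype(int)-a)[v0:v1,u0:u1].mean().round(1))
ring('green',(220,330,180,260));ring('orange',(200,264,190,250));ring('blue',(180,260,185,250))
E
```

```text
time_s: 35.7
tcp_pos: [0.5532, -0.2037, 0.3552]
tool_rot: [0.559, 0.375, 0.597, 0.436]
wrist_force: [1.3, 0.1, -0.9]
grip_width: 0.0659
[ 695. -212.    9.] [ 764. -135.   42.] 1.9
green 177 ztop 88.53209539039626 circ [606.3  58.8] 24.3 bbox mid [606.3  58.8] [46.7 44.3] mean [606.2  58.6]
 corner frame [ -22.6 -114.3]
orange 182 ztop 103.8803252912584 circ [601.4 103.8] 24.6 bbox mid [601.4 103.8] [46.1 46. ] mean [601.6 102.9]
 corner frame [-22.9 -69. ]
blue 157 ztop 118.97492469858973 circ [595.7 150.3] 24.3 bbox mid [596.7 150.7] [45.5 45.7] mean [595.  149.8]
 corner frame [-23.9 -22.2]
```

View pics/top22.png

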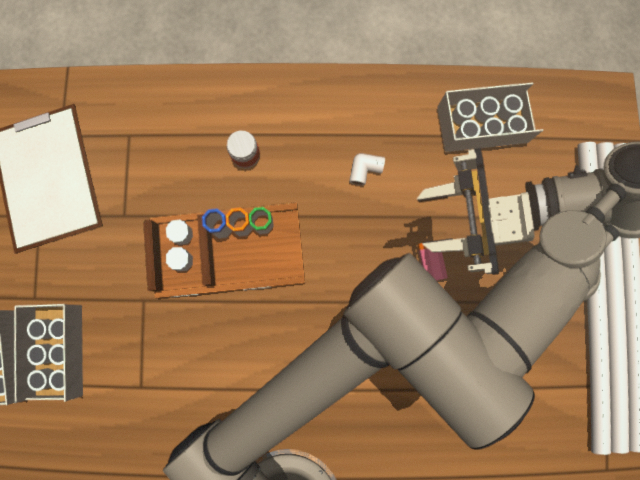

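The row at (213–260, 220) is unchanged, the elbow at (367,168) hasn't moved, and the can and caps are in place. I'll hand it in.

```bash
python3 -c "
from plant import robot
print(robot.close_job())"
```

```text
the job is handed in; nothing more can be done
None
```

I stood the three sleeves band up along the back rail, long against the divider, then middle, then short. I pushed the row closed until the wrist force showed hard contact, and handed the job in at about 36 s.

The last camera checks, in the corner frame, estimated to about 2 mm:

| Sleeve | x (mm) | y (mm) | Top height (mm) | Expected top (mm) |
|---|---|---|---|---|
| long | -23.9 | -22.2 | 119 | 118 |
| middle | -22.9 | -69.0 | 104 | 103 |
| short | -22.6 | -114.3 | 89 | 88 |

- **Spacing:** neighbouring axes are about 47 mm (long to middle) and 45 mm (middle to short). 46 mm is touching, so the differences are within measuring error.
- **Tilt:** one flat each on the short and long sleeves showed slopes of 0.018 and 0.004 rad. I did not measure the middle sleeve's tilt separately; its top height is right and it looks upright.
- **Bystanders:** the can, both caps and the elbow are within 1–2 mm of their starting positions.
- **Disagreements:** the two cameras differ by about 2 mm on the long sleeve's y (-22.2 top, -23.9 side), both inside the limits. The long sleeve first came to rest about 3 mm short of the divider, and pushing the middle one in closed that gap.

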